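# Put the tile samples away in the locked sample drawer

### The arm

A 6-joint arm with a two-finger parallel gripper is mounted at the origin on the work surface. World frame = base frame: x ahead of the robot, y to its left, z up, the work surface at z = 0. Lengths are in mm, angles in rad, forces in N, time in s.
With the tool pointing down it reaches from about 275 to 725 mm from the base axis. Payload 5.6 kg.
Tool frame: the origin (TCP) lies at the very end of the fingers, on their centre line; the grasp point (between the pads) lies 19 mm behind it; z points along the fingers, y is the line along which they close (so a half turn about z gives the same grasp; the last joint's range is limited). The gripper opens to 85 mm and grips with 20 to 120 N. Pads are 22 mm wide; open, the fingers measure 114 mm over their backs; the gripper's body (76 mm by 85 mm) begins 54 mm behind the grasp point. The pads swing forward as they close: fully open they stand 13 mm farther back than shut.
Start: joints at [-0.981, 0.255, 0.108, 0, -1.424, -0.285], TCP at [165.076, -524.636, 231.283] pointing down, gripper open.
Joint ranges: [-2.95, 2.95], [-1.21, 1.97], [-1.09, 1.5], [-2.87, 1.71], [-2.94, -0.07], [-3.05, 3.05]. Speed limits (rad/s): [2.57, 2.57, 3.14, 3.14, 3.14, 3.14].

### API

Orientations are given as [roll, pitch, yaw] about the fixed x, y, z axes, in that order (R = Rz(yaw) Ry(pitch) Rx(roll)).
In Python, from bench import bot, grab_frame gives the robot as it stands.
- The arm moves only by the tool carry_out, never from a script. Its arguments are lists of equal length, an entry for each row: "linear": the shift along the tool's x, y, z as a fraction of full scale, a list of three; "turn": the turn, a rotation vector about the tool's x, y, z as a fraction of full scale, a list of three. In form: {"linear": [[tx, ty, tz], ...], "turn": [[ax, ay, az], ...]}. A call has 1 to 10 rows; each row shifts and turns the commanded pose from where the row before left it, along the tool's axes as they then stand; what a row does not reach is not made up. Full scale, the value 1, is 0.04 m for a shift and 0.08 rad for a turn. A row lasts 1/10 s, in which the tool goes at most 50 mm and 8.59 degrees, less where a joint would pass 70% of its speed; a pose out of reach is approached as far as the arm can. A call with a number of a shift or a turn outside -1 to 1 is refused whole. A call with a gripper value outside its range is refused whole. "jaw" is the closure, from 0 (fully open) to 1 (shut), set as the call begins (left out, the last holds). The fingers move at their own pace and stop on an object; "squeeze" is the grip in N (left out, the last holds). Time passes only in rows, so rows that do not move let the fingers close. It gives the time, the measured TCP pose, the force, the opening and the grip force at its end, in the units of the state.
- bot.get_state(): the state, without advancing time (a new reading comes with each control period).
- grab_frame(name): name is "side" or "top"; returns a dict with "pixels" (384x512x3 uint8, red, green, blue), "z_map" (384x512 float32, mm along the optical axis (not along the pixel's ray), 0 where there is no reading), "camera_matrix" (3x3 intrinsics, pixels), "k1" (the pictures are not rectified: a ray, as slopes to the right and down, at radius r is drawn at 1 + k1 r^2 times it, then the intrinsics apply), "R" (3x3) and "t" (3): a world point X has camera coordinates R X + t. Camera axes: x right, y down, z forward; pixel columns grow to the right and rows downward; lengths in mm; the calibration is good to about 2 mm. A picture is of the moment at which its call begins.
- bot.hand_in(): hands the job in; it is judged then, once.
The state is a dict: "time": time; "joints": joint angles; "joint_vel": joint speeds; "joint_efforts": joint torques, N m; "ee_pos": TCP position; "ee_rot": TCP orientation; "force": force on the tool from outside, world axes, zero at the start; "ft_torque": the same for the moment, N m; "width": finger opening in mm; "grip_force": force on a finger pad.
Only numpy, scipy, OpenCV 4.12 (cv2) and the standard library are available. Lean on these libraries where they do the work, as an engineer would, in place of code of your own. Each camera call takes 0.05 s, during which the arm holds its last target. There are 200 camera calls.

### The job

Slide the lock bar on the sample cabinet aside, pull the drawer out to its stop, and turn and fit each shaped tile sample lying on the table fully home, tile side up, in its own cutout in the drawer (two to four samples are there; some cutouts may stay empty). Then push the drawer fully shut and slide the lock bar all the way back to locked. Leave the jar and the small box among the samples, and the tools on the table, where they are.

Things in the scene. Friction and masses are not known exactly. Their poses are not given: they have to be found in the camera images.
- catch (a joint): lock bar on the sample cabinet's top, m: 0 = locked (it stands in front of the drawer's steel keeper, the drawer cannot move), 0.04 = fully free, at its stop; clears the keeper at about 0.02. To free, it slides level along the cabinet's front towards the middle (-y of point catch_grip). Stays where it is left; friction about 2 N
- catch_grip (a point): centre of the lock bar's upright black grip, 12 mm (x) by 26 mm (y) by 28 mm high, standing on the 10 mm steel bar. x points into the cabinet, y along its front, z up. The cabinet's top (90 mm above the table) lies 32 mm below this point; two steel bar guides rise 21 mm above that top, one on each side along y
- drawer (a joint): how far the drawer is out, m: 0 = shut, 0.16 = fully out, at its stop. Slides towards -x of point drawer_handle; friction about 2 N plus 6 N per m/s, no spring. The cabinet itself (360 wide, 240 deep, 90 mm high, a can and a mug at the back of its top) is fixed. The grey insert's top face is 40 mm above the table; side walls 6 mm higher, 165 mm from the drawer's centre line
- drawer_handle (a point): centre of the drawer's steel bar handle: bar along y, 110 mm long, 11 mm thick, 55 mm above the table, 35 mm in front of the drawer's wooden front (its top edge 78 mm above the table), open from above and below. x points into the cabinet, y along its front, z up. 40 mm to the -y side of the cabinet's centre line
- sample_A_c (a point): tile sample A: white 10 mm tile on 18 mm plywood (28 thick, 0.14 kg), tile up, any yaw, or absent (None). Point: centre of its bar, 14 mm above its underside; z up. outline (mm, its own axes): bar x -42..42, y -14..14, plus one lug x 18..42, y 14..30 (at the +x end, an L). Lug-free bar, to pinch across y: x -42..18
- sample_B_c (a point): tile sample B: white 10 mm tile on 18 mm plywood (28 thick, 0.14 kg), tile up, any yaw, or absent (None). Point: centre of its bar, 14 mm above its underside; z up. outline: bar x -42..42, y -14..14, plus one lug x 2..26, y 14..30 (an off-centre T). Lug-free bar, to pinch across y: x -42..2
- sample_C_c (a point): tile sample C: white 10 mm tile on 18 mm plywood (28 thick, 0.14 kg), tile up, any yaw, or absent (None). Point: centre of its bar, 14 mm above its underside; z up. outline: bar x -42..42, y -14..14, plus a lug x 20..42, y 14..30 and a shallower lug x -42..-20, y -22..-14 (a stepped Z). Lug-free bar, to pinch across y: x -20..20
- sample_D_c (a point): tile sample D: white 10 mm tile on 18 mm plywood (28 thick, 0.14 kg), tile up, any yaw, or absent (None). Point: centre of its bar, 14 mm above its underside; z up. outline: bar x -42..42, y -14..14, plus one lug x -42..-18, y 14..30 (at the -x end: mirror image of sample A). Lug-free bar, to pinch across y: x -18..42
- pocket_A (a point): cutout for sample A in the drawer's insert: the sample's outline plus 1.8 mm all round, 9 mm deep, moves with the drawer. Point and axes: where those of sample_A_c lie when it is home (45 mm above the table, sample 19 mm proud of the insert). From drawer_handle, in its axes: x 124, y -72, z -10 mm, turned half round about z
- pocket_B (a point): cutout for sample B in the drawer's insert: the sample's outline plus 1.8 mm all round, 9 mm deep, moves with the drawer. Point and axes: where those of sample_B_c lie when it is home (45 mm above the table, sample 19 mm proud of the insert). From drawer_handle, in its axes: x 124, y -12, z -10 mm, axes parallel
- pocket_C (a point): cutout for sample C in the drawer's insert: the sample's outline plus 1.8 mm all round, 9 mm deep, moves with the drawer. Point and axes: where those of sample_C_c lie when it is home (45 mm above the table, sample 19 mm proud of the insert). From drawer_handle, in its axes: x 124, y 75, z -10 mm, turned half round about z
- pocket_D (a point): cutout for sample D in the drawer's insert: the sample's outline plus 1.8 mm all round, 9 mm deep, moves with the drawer. Point and axes: where those of sample_D_c lie when it is home (45 mm above the table, sample 19 mm proud of the insert). From drawer_handle, in its axes: x 124, y 145, z -10 mm, axes parallel
- tub: bystander, to be left alone: clear round jar of tile spacers, 48 wide, 50 high, upright, among the samples
- carton: bystander, to be left alone: small cardboard box 56 x 42 x 45 high, among the samples
- mallet: bystander, to be left alone: rubber mallet lying at the left
- spatula: bystander, to be left alone: flat-bladed tool lying in front of the drawer, near the robot
- tape: bystander, to be left alone: black tape measure case 65 x 35 x 60 high, right of the cabinet
There are look-alikes about, which are no part of the job. Leave any green or yellow look-alike of the part that bears sample_C_c alone. Leave any orange look-alike of the part that bears sample_A_c alone.

How it is judged:
By the outcome, as a careful person would: the job done as asked, in the order asked, and still so for the second after the job is handed in, with the robot touching nothing.
Of sample_A, sample_B, sample_C, sample_D only 2 to 4 are there at a start; the rules pass over those that are not, and their reading is None.
At some moment in a run one of sample_A, sample_B, sample_C, sample_D may be knocked a few centimetres aside while the robot is not near it.
Once in a run the grip may slacken for a moment while it holds something.
It also fails if it takes over 210 s, if anything falls off the work surface, if the arm or the gripper's body presses on something with over 40 N, if the wrist force passes 120 N, or if a joint passes its speed limit or range.

## Working session

There is one attempt and no reset: what is moved stays moved. The work goes in short steps, Python scripts to look and compute and a tool call to move; the robot and the scene stay as the last step left them, time stands still between calls to the robot, and variables do not carry over. Pictures are saved under pics/ and viewed, at most 14 in all, crops included, and the job is handed in when it is done.

Besides the shell and the picture viewer there is one more tool, called after "Call:" by a JSON object that holds its "name" and its "arguments". carry_out: Moves the arm, as the interface text tells. Its arguments: {"type":"object","properties":{"linear":{"type":"array"},"turn":{"type":"array"},"jaw":{"type":"number"},"squeeze":{"type":"number"}},"required":["linear","turn"]}

```bash
mkdir -p pics; ls
cat > h.py <<'E'
import numpy as np, cv2
from bench import bot, grab_frame
def snap(name,fn=None):
    f=grab_frame(name)
    np.savez('last_%s.npz'%name,**{k:np.asarray(v) for k,v in f.items()})
    if fn: cv2.imwrite('pics/'+fn,f['pixels'][:,:,::-1])
    return f
def cloud(f):
    "world xyz for every pixel"
    K=np.asarray(f['camera_matrix']);k1=float(f['k1'])
    v,u=np.mgrid[0:384,0:512]
    x=(u-K[0,2])/K[0,0];y=(v-K[1,2])/K[1,1]
    rd=np.hypot(x,y);r=rd.copy()
    for _ in range(20): r=rd/(1+k1*r*r)
    s=1/(1+k1*r*r);z=f['z_map']
    P=np.stack([x*s*z,y*s*z,z],-1)-np.asarray(f['t']).ravel()
    return P@np.asarray(f['R'])
E
python3 - <<'E'
from h import *
print(bot.get_state())
for n in('top','side'):
    f=snap(n,n+'0.png');print(n,f['camera_matrix'],f['k1'],f['R'],f['t'])
E
```

```text
pics
{'time': 0.0, 'joints': array([-9.81389076e-01,  2.55728884e-01,  1.06961921e-01, -4.88215354e-04,
       -1.42390329e+00, -2.84593262e-01]), 'joint_vel': array([-2.18569253e-03, -3.00779425e-04, -6.19497230e-04,  9.80459174e-04,
        4.50384700e-04, -4.26459965e-05]), 'joint_efforts': array([ 5.72348326e-04, -3.86631989e+01,  2.37936026e+01,  5.36503047e+00,
       -6.33692835e-03,  1.09080744e-06]), 'ee_pos': array([ 164.95928518, -524.13640921,  230.38643332]), 'ee_rot': array([ 3.13965852e+00, -6.27405816e-05, -2.83685051e+00]), 'force': array([-0.36329395,  0.28248738, -1.06872438]), 'ft_torque': array([-0.00602691,  0.01373954, -0.0126112 ]), 'grip_force': 0.0, 'width': 85.2121657503861}
top [[416.20165206   0.         248.73239913]
 [  0.         416.20165206 186.4635193 ]
 [  0.           0.           1.        ]] -0.1287248709230252 [[-0.02114272 -0.99965568  0.0155404 ]
 [-0.99677692  0.01987358 -0.07772268]
 [ 0.07738707 -0.01713358 -0.99685389]] [5.92769710e-01 5.37690004e+02 1.31254170e+03]
side [[430.43070576   0.         264.61400353]
 [  0.         430.43070576 196.85759405]
 [  0.           0.           1.        ]] -0.16597264684509647 [[-0.99813888 -0.06080708  0.00461265]
 [-0.03879871  0.57487525 -0.81732069]
 [ 0.04704719 -0.81597852 -0.57616457]] [ 523.84624081   73.01086497 1337.09240908]
```

View pics/top0.png

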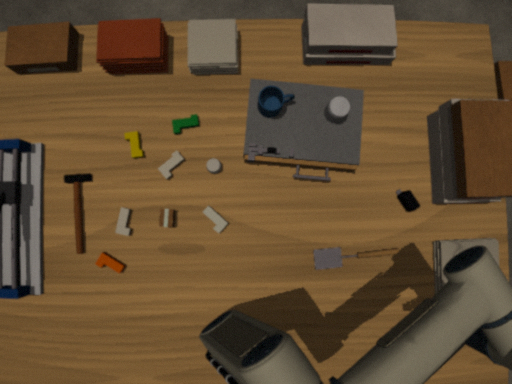

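View pics/side0.png

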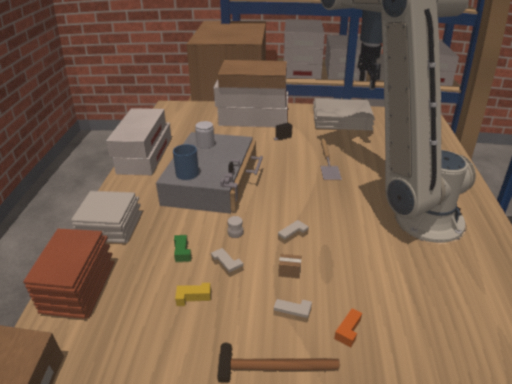

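The top view shows three white samples near (172,165), (124,221) and (215,219). The jar is at (214,165), the carton at (168,217), the lock bar around (270,153) and the handle at (312,175). I'll enlarge these areas.

Run:
```python
from h import *
f=dict(np.load('last_top.npz'));im=f['pixels'][:,:,::-1]
a=cv2.resize(im[140:245,100:240],None,fx=5.6,fy=5.6,interpolation=cv2.INTER_CUBIC)
cv2.imwrite('pics/cropA.png',a)
b=cv2.resize(im[130:190,235:370],None,fx=5.8,fy=5.8,interpolation=cv2.INTER_CUBIC)
cv2.imwrite('pics/cropB.png',b)
W=cloud(f)
for n,(c,r) in dict(table=(100,150),cab=(310,130),h=(312,179),s1=(172,165),s2=(124,225),s3=(215,219),front=(300,167),grip=(270,152)).items(): print(n,W[r,c].round(1))
```

```text
table [670.  479.3   2.5]
cab [ 702.9 -201.9   93.5]
h [ 560.  -219.3   -4. ]
s1 [611.4 234.7  24.7]
s2 [421.7 389.7  29.6]
s3 [435.8  98.9  25.7]
front [ 5.998e+02 -1.803e+02  4.000e-01]
grip [633.2 -75.1 112.2]
```

View pics/cropA.png

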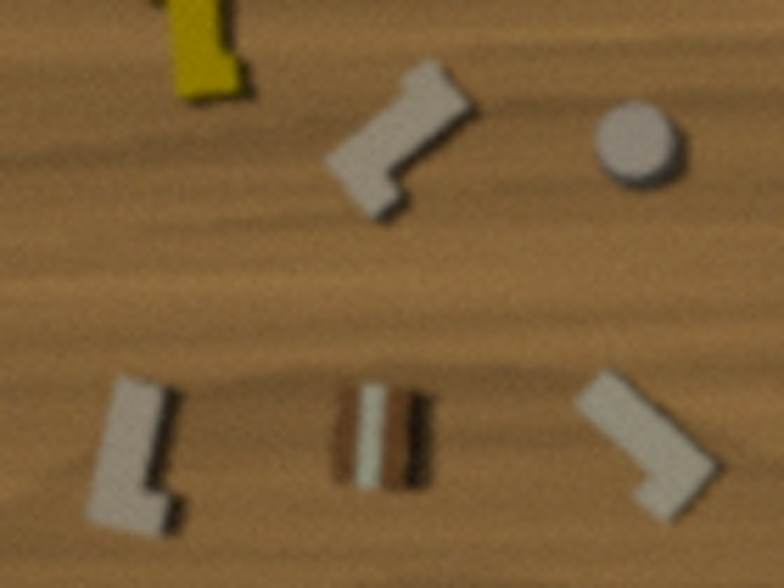

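View pics/cropB.png

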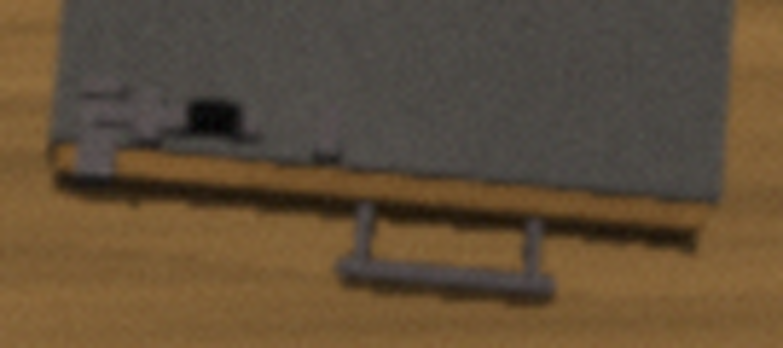

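Reading the crops: the left sample is A (lug at its +x end), the upper one is C (stepped Z), and the lower right one is D (mirror L). B is absent. In crop B the handle bar runs from (338,268) to (552,289) and the cabinet front edge from (52,145) to (720,200). The black grip is around (216,115).

```bash
cat >> h.py <<'E'
from scipy.optimize import minimize
def ray(f,u,v,z):
    "pixel(s) -> world at height z"
    K=np.asarray(f['camera_matrix']);R=np.asarray(f['R']);t=np.asarray(f['t']).ravel()
    x=(u-K[0,2])/K[0,0];y=(v-K[1,2])/K[1,1];rd=np.hypot(x,y);r=rd
    for _ in range(20): r=rd/(1+float(f['k1'])*r*r)
    s=1/(1+float(f['k1'])*r*r)
    C=-R.T@t;d=R.T@np.array([x*s,y*s,1]);return C+d*(z-C[2])/d[2]
def proj(f,P):
    K=np.asarray(f['camera_matrix']);Q=np.asarray(P)@np.asarray(f['R']).T+np.asarray(f['t']).ravel()
    s=Q[:,:2]/Q[:,2:];s=s*(1+float(f['k1'])*(s**2).sum(1,keepdims=True))
    return s*[K[0,0],K[1,1]]+[K[0,2],K[1,2]]
def box(a,b,c,d): return [[a,c],[b,c],[b,d],[a,d]]
BAR=box(-42,42,-14,14)
LUG=dict(A=[box(18,42,0,30)],B=[box(2,26,0,30)],C=[box(20,42,0,30),box(-42,-20,-22,0)],D=[box(-42,-18,0,30)])
def render(f,name,p,win,ztop=28,S=8):
    c0,r0,c1,r1=win;M=np.zeros(((r1-r0)*S,(c1-c0)*S),np.uint8)
    c,s=np.cos(p[2]),np.sin(p[2])
    for b in [BAR]+LUG[name]:
        xy=np.array(b,float)@np.array([[c,s],[-s,c]])+p[:2]
        q=np.concatenate([proj(f,np.c_[xy,np.full(4,z)]) for z in (ztop,ztop-10)])
        h=cv2.convexHull((((q-[c0,r0]+.5)*S-.5)*16).astype(np.int32)[:,None])
        cv2.fillConvexPoly(M,h,255,shift=4)
    return cv2.resize(M,(c1-c0,r1-r0),interpolation=cv2.INTER_AREA)/255.
def fit(f,name,p0,ztop=28,blur=0.6,pad=24):
    u,v=proj(f,[[p0[0],p0[1],ztop]])[0].astype(int)
    win=(u-pad,v-pad,u+pad,v+pad)
    im=f['pixels'][win[1]:win[3],win[0]:win[2]].astype(float)
    w=im[:,:,2]/(im.sum(2)+1)*3   # blueness: white ~1, wood low
    val=np.clip((w-.72)/(.97-.72),0,1.1)*np.clip(im[:,:,2]/110,0,1)
    def cost(p):
        m=cv2.GaussianBlur(render(f,name,p,win,ztop),(0,0),blur)
        w_=cv2.GaussianBlur(cv2.dilate(m,np.ones((5,5))),(0,0),.8)+.02
        return (((m-val)**2)*w_).sum()
    best=None
    for da in (-.15,0,.15):
        r=minimize(cost,np.array(p0)+[0,0,da],method='Nelder-Mead',options=dict(initial_simplex=np.array(p0)+[0,0,da]+np.array([[0,0,0],[8,0,0],[0,8,0],[0,0,.15]]),xatol=.02,fatol=1e-3))
        if best is None or r.fun<best.fun: best=r
    return best.x,best.fun
def plan(dx,dy,dz,yaw):
    "world shift -> tool units"
    c,s=np.cos(yaw),np.sin(yaw);return np.round(np.array([c*dx+s*dy,s*dx-c*dy,-dz])/40,3)
E
python3 - <<'E'
from h import *
f=dict(np.load('last_top.npz'))
g=lambda u,v,z:ray(f,u/5.8+235-.4,v/5.8+130-.4,z).round(1)
print('handle',g(338,268,55),g(552,289,55),g(445,278,55))
print('edge',g(52,145,90),g(720,200,90)); print('grip',g(190,98,136),g(242,98,136),g(216,115,130))
a=lambda u,v:ray(f,u/5.6+100,v/5.6+140,28)
P=dict(A=(a(125,450),np.pi),C=(a(400,135),np.pi/4*3),D=(a(650,430),.7))
for n,(q,y) in P.items():
    print(n,q.round(1),[ (np.round(x,3),round(c,2)) for x,c in [fit(f,n,[q[0],q[1],y])]])
fs=dict(np.load('last_side.npz'))
for n,(q,y) in P.items(): print('side',n,fit(fs,n,[q[0],q[1],y],pad=32))
E
```

```text
handle [ 565.7 -149.1   55. ] [ 552.1 -265.7   55. ] [ 559.2 -207.2   55. ]
edge [630.2   4.5  90. ] [ 594.9 -350.9   90. ]
grip [646. -66. 136.] [645.5 -92.6 136. ] [638.  -79.5 130. ]
A [436.6 395.6  28. ] [(array([436.067, 397.5  ,   2.92 ]), np.float64(59.04))]
C [613.9 236.   28. ] [(array([617.018, 239.762,   2.248]), np.float64(54.94))]
D [442.7  95.2  28. ] [(array([441.628,  99.269,   0.82 ]), np.float64(35.22))]
side A (array([435.83017389, 397.68083986,   2.91191416]), np.float64(32.64476201905053))
side C (array([616.87075228, 239.39548585,   2.21957914]), np.float64(28.033605334301892))
side D (array([441.18518662,  98.88949099,   0.83590741]), np.float64(21.87582248371655))
```

A and C/D positions from the two cameras agree to under 1 mm. Moving towards the lock bar.

Call:
{"name": "carry_out", "arguments": {"linear": [[0,0,0],[0,0,0],[0,0,0],[0,0,0],[0,0,0],[0,0,0],[0,0,0],[0,0,0],[0,0,0],[0,0,0]], "turn": [[0,0,-1],[0,0,-1],[0,0,-1],[0,0,-1],[0,0,-1],[0,0,-1],[0,0,-1],[0,0,-1],[0,0,-1],[0,0,-1]], "jaw": 0.5, "squeeze": 30}}

```text
time: 1.1
ee_pos: [165.0, -524.3, 230.8]
ee_rot: [3.141, 0.001, -2.034]
force: [0.2, 0.0, -0.7]
width: 42.5
grip_force: 0.0
```

Call:
{"name": "carry_out", "arguments": {"linear": [[0,0,0],[0,0,0],[0,0,0],[0,0,0],[0,0,0],[-0.82,-0.71,0],[-0.82,-0.71,0],[-0.82,-0.71,0],[-0.82,-0.71,0],[-0.82,-0.71,0]], "turn": [[0,0,-0.92],[0,0,-0.92],[0,0,-0.92],[0,0,-0.92],[0,0,-0.92],[0,0,0],[0,0,0],[0,0,0],[0,0,0],[0,0,0]]}}

```text
time: 2.1
ee_pos: [323.3, -373.8, 231.0]
ee_rot: [3.141, 0.0, -1.669]
force: [0.0, -0.9, -0.1]
width: 42.4
grip_force: 0.0
```

Call:
{"name": "carry_out", "arguments": {"linear": [[-0.82,-0.71,0],[-0.82,-0.71,0],[-0.82,-0.71,0],[-0.82,-0.71,0],[-0.82,-0.71,0],[-0.82,-0.71,0],[-0.82,-0.71,0],[-0.82,-0.71,0],[-0.82,-0.71,0],[-0.82,-0.71,0]], "turn": [[0,0,0],[0,0,0],[0,0,0],[0,0,0],[0,0,0],[0,0,0],[0,0,0],[0,0,0],[0,0,0],[0,0,0]]}}

```text
time: 3.1
ee_pos: [638.0, -75.2, 230.8]
ee_rot: [3.141, -0.0, -1.669]
force: [1.4, -1.7, 0.2]
width: 42.7
grip_force: 0.0
```

Run:
```python
from h import *
snap('side','side1.png')
s=bot.get_state();print(s['time'],s['ee_pos'],s['ee_rot'],s['width'],s['joints'].round(2),s['force'])
f=dict(np.load('last_side.npz'));im=f['pixels'][:,:,::-1]
cv2.imwrite('pics/side1c.png',cv2.resize(im[110:230,150:310],None,fx=5,fy=5,interpolation=cv2.INTER_CUBIC))
```

```text
3.15 [641.26043644 -70.81422986 228.44214857] [ 3.13950695e+00  1.00776919e-03 -1.66534194e+00] 42.86549138051049 [ 0.13  0.45  0.39 -0.   -1.51 -0.23] [ 2.05543981  3.22422627 -2.54106292]
```

View pics/side1c.png

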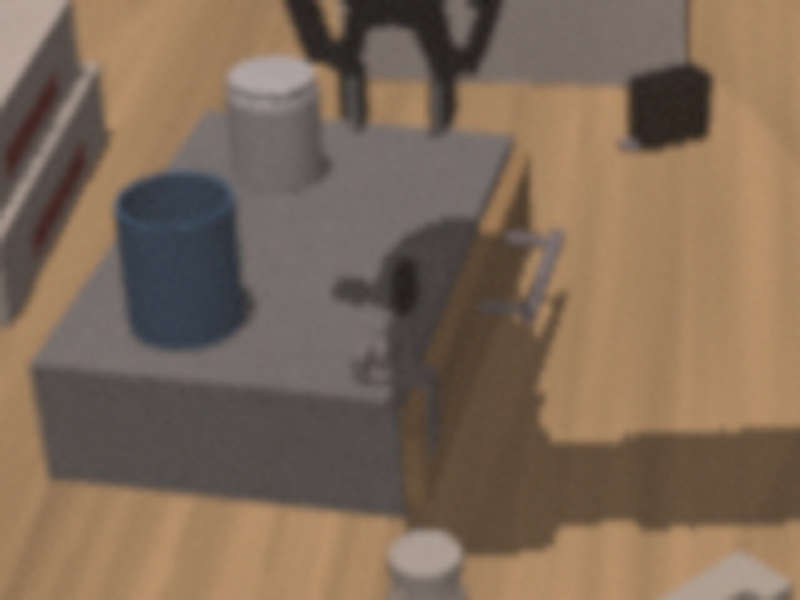

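The crop shows the fingertips clear above the cabinet and the black grip at (403,285), open on both sides. Lowering and pinching.

Call:
{"name": "carry_out", "arguments": {"linear": [[0.2,0,0],[0,0,0.7],[0,0,0.7],[0,0,0.7],[0,0,0.4],[0,0,0.3],[0,0,0],[0,0,0]], "turn": [[0,0,0],[0,0,0],[0,0,0],[0,0,0],[0,0,0],[0,0,0],[0,0,0],[0,0,0]]}}

```text
time: 3.95
ee_pos: [636.6, -85.1, 120.1]
ee_rot: [-3.141, -0.0, -1.669]
force: [0.0, 0.1, 0.6]
width: 42.9
grip_force: 0.0
```

Call:
{"name": "carry_out", "arguments": {"linear": [[0,0,0],[0,0,0],[0,0,0],[0,0,0],[0,0,0],[0,0,0]], "turn": [[0,0,0],[0,0,0],[0,0,0],[0,0,0],[0,0,0],[0,0,0]], "jaw": 1}}

```text
time: 4.55
ee_pos: [638.8, -84.8, 120.8]
ee_rot: [-3.136, 0.0, -1.669]
force: [5.6, -0.3, 0.0]
width: 10.9
grip_force: 33.7
```

Call:
{"name": "carry_out", "arguments": {"linear": [[0.1,0,0],[0.15,0,0],[0.15,0,0],[0.15,0,0],[0.15,0,0],[0.15,0,0],[0.15,0,0],[0.07,0,0],[0,0,0]], "turn": [[0,0,0],[0,0,0],[0,0,0],[0,0,0],[0,0,0],[0,0,0],[0,0,0],[0,0,0],[0,0,0]]}}

```text
time: 5.45
ee_pos: [634.7, -121.8, 120.5]
ee_rot: [-3.136, 0.009, -1.668]
force: [4.0, 18.2, 4.1]
width: 11.1
grip_force: 34.3
```

Run:
```python
from h import *
s=bot.get_state();print(s['time'],s['ee_pos'],s['ee_rot'],s['width'],s['force'])
```

```text
5.45 [ 634.71113401 -121.75189777  120.54563892] [-3.13566077  0.00929057 -1.66759472] 11.111568438788424 [ 4.01894028 18.24277885  4.05056753]
```

Call:
{"name": "carry_out", "arguments": {"linear": [[0,0,0],[0,0,0],[0,0,0],[0,0,0],[0,0,-0.5],[0,0,-0.7],[0,0,-0.7],[0.55,0.4,0],[0.55,0.4,0],[0.55,0.4,0]], "turn": [[0,0,0],[0,0,0],[0,0,0],[0,0,0],[0,0,0],[0,0,0],[0,0,0],[0,0,0],[0,0,0],[0,0,0]], "jaw": 0.6}}

```text
time: 6.45
ee_pos: [577.1, -189.1, 195.3]
ee_rot: [3.141, -0.0, -1.669]
force: [-0.1, 0.3, -0.6]
width: 34.0
grip_force: 0.0
```

Call:
{"name": "carry_out", "arguments": {"linear": [[0.55,0.4,0],[0,0,0],[0,0,0]], "turn": [[0,0,0],[0,0,0],[0,0,0]]}}

```text
time: 6.75
ee_pos: [559.5, -209.2, 195.4]
ee_rot: [-3.142, -0.0, -1.67]
force: [1.1, -0.0, -0.7]
width: 34.1
grip_force: 0.0
```

Run:
```python
from h import *
f=snap('side','side2.png')
s=bot.get_state();print(s['time'],s['ee_pos'],s['ee_rot'],s['width'],s['force'])
im=f['pixels'][:,:,::-1]
cv2.imwrite('pics/side2c.png',cv2.resize(im[110:230,170:330],None,fx=5,fy=5,interpolation=cv2.INTER_CUBIC))
```

```text
6.8 [ 559.91201982 -208.62562209  195.23182219] [ 3.14145356e+00  3.47498276e-05 -1.66931865e+00] 34.32302602594658 [-0.13921538 -0.13059712  0.8785409 ]
```

View pics/side2c.png

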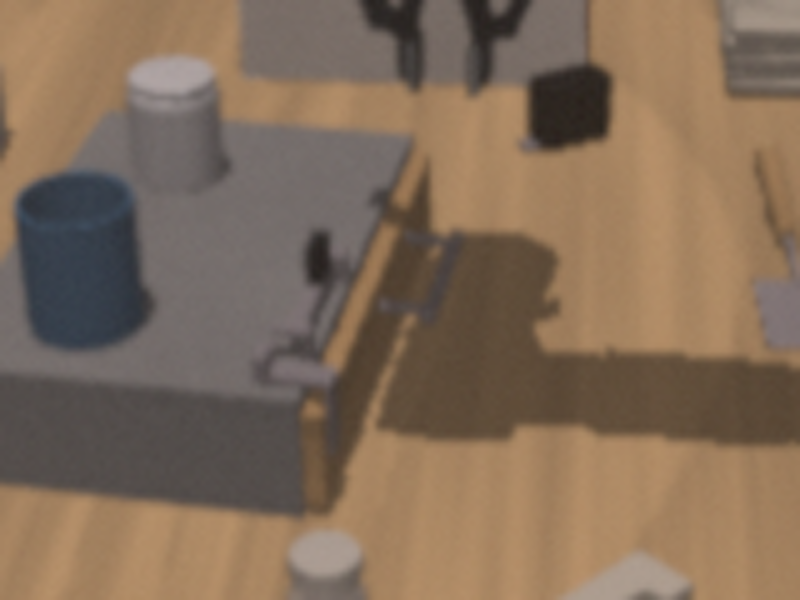

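The bar has moved (grip now at (318,255)), and the handle is clear below the fingers at (446,277). Lowering to the handle.

Call:
{"name": "carry_out", "arguments": {"linear": [[0,0,0.7],[0,0,0.7],[0,0,0.7],[0,0,0.6],[0,0,0.5],[0,0,0.4],[0,0,0.25],[0,0,0],[0,0,0]], "turn": [[0,0,0],[0,0,0],[0,0,0],[0,0,0],[0,0,0],[0,0,0],[0,0,0],[0,0,0],[0,0,0]]}}

```text
time: 7.7
ee_pos: [560.5, -208.4, 41.8]
ee_rot: [-3.141, -0.0, -1.668]
force: [0.5, -0.3, 0.9]
width: 34.2
grip_force: 0.0
```

Call:
{"name": "carry_out", "arguments": {"linear": [[0,0,0],[0,0,0],[0,0,0],[0,0,0],[0,0,0],[0,0,0]], "turn": [[0,0,0],[0,0,0],[0,0,0],[0,0,0],[0,0,0],[0,0,0]], "jaw": 1}}

```text
time: 8.3
ee_pos: [560.8, -208.7, 42.4]
ee_rot: [-3.139, -0.0, -1.669]
force: [-0.2, 1.2, 6.2]
width: 9.6
grip_force: 29.7
```

Call:
{"name": "carry_out", "arguments": {"linear": [[0,0.2,0],[0,0.4,0],[0,0.4,0],[0,0.4,0],[0,0.4,0],[0,0.4,0],[0,0.4,0],[0,0.4,0],[0,0.4,0],[0,0.3,0]], "turn": [[0,0,0],[0,0,0],[0,0,0],[0,0,0],[0,0,0],[0,0,0],[0,0,0],[0,0,0],[0,0,0],[0,0,0]]}}

```text
time: 9.3
ee_pos: [414.0, -192.3, 42.4]
ee_rot: [-3.136, 0.003, -1.669]
force: [4.3, 13.3, 6.9]
width: 9.5
grip_force: 30.4
```

Call:
{"name": "carry_out", "arguments": {"linear": [[0,0.15,0],[0,0.1,0],[0,0.08,0],[0,0,0],[0,0,0]], "turn": [[0,0,0],[0,0,0],[0,0,0],[0,0,0],[0,0,0]]}}

```text
time: 9.8
ee_pos: [402.1, -190.9, 42.4]
ee_rot: [-3.135, 0.003, -1.669]
force: [4.2, 13.1, 7.8]
width: 9.5
grip_force: 30.4
```

Call:
{"name": "carry_out", "arguments": {"linear": [[0,0.1,0],[0,0.08,0],[0,0,0]], "turn": [[0,0,0],[0,0,0],[0,0,0]]}}

```text
time: 10.1
ee_pos: [402.0, -190.9, 42.6]
ee_rot: [-3.122, 0.003, -1.668]
force: [24.6, 6.0, -19.0]
width: 9.1
grip_force: 29.4
```

Call:
{"name": "carry_out", "arguments": {"linear": [[0,0,0],[0,0,0],[0,0,0],[0,0,0],[0,0,-0.6],[0,0,-0.9],[0,0,-1],[0,0,-1],[0,0,-1]], "turn": [[0,0,0],[0,0,0],[0,0,0],[0,0,0],[0,0,0],[0,0,0],[0,0,0],[0,0,0],[0,0,0]], "jaw": 0.6}}

```text
time: 11.0
ee_pos: [391.3, -192.2, 222.8]
ee_rot: [3.141, -0.0, -1.669]
force: [1.5, -0.5, -0.9]
width: 34.3
grip_force: 0.0
```

The drawer is at its stop (about 160 mm travelled, +25 N reaction). Moving over sample D.

Call:
{"name": "carry_out", "arguments": {"linear": [[-0.74,-0.06,0],[-0.74,-0.06,0],[-0.74,-0.06,0],[-0.74,-0.06,0],[-0.74,-0.06,0],[-0.74,-0.06,0],[-0.74,-0.06,0],[-0.74,-0.06,0],[-0.74,-0.06,0],[-0.74,-0.06,0]], "turn": [[0,0,0],[0,0,0],[0,0,0],[0,0,0],[0,0,0],[0,0,0],[0,0,0],[0,0,0],[0,0,0],[0,0,0]], "jaw": 0.4, "squeeze": 60}}

```text
time: 12.0
ee_pos: [444.7, 100.9, 221.0]
ee_rot: [3.141, -0.001, -1.669]
force: [0.6, -0.6, 0.1]
width: 51.3
grip_force: 0.0
```

Call:
{"name": "carry_out", "arguments": {"linear": [[0,0,0.4],[0,0,0.4],[0,0,0.4],[0,0,0.4],[0,0,0.4],[0,0,0.4],[0,0,0.4],[0,0,0.4],[0,0,0],[0,0,0]], "turn": [[0,0,1],[0,0,1],[0,0,1],[0,0,1],[0,0,1],[0,0,1],[0,0,1],[0,0,1],[0,0,0],[0,0,0]]}}

```text
time: 13.0
ee_pos: [445.0, 99.8, 93.5]
ee_rot: [-3.141, -0.001, -2.307]
force: [-0.3, 0.2, 1.2]
width: 51.1
grip_force: 0.0
```

Run:
```python
from h import *
f=snap('top','top3.png')
s=bot.get_state();print(s['time'],s['ee_pos'],s['ee_rot'],s['width'],s['joints'].round(2))
im=f['pixels'][:,:,::-1]
cv2.imwrite('pics/top3c.png',cv2.resize(im[110:250,190:380],None,fx=4.2,fy=4.2,interpolation=cv2.INTER_CUBIC))
snap('side','side3.png')
```

```text
13.05 [445.47365655 100.04864551  93.97465882] [-3.14100118e+00  4.12354564e-04 -2.30682603e+00] 51.114132285078504 [ 0.57  0.16 -0.37  0.   -1.03 -1.3 ]
```

View pics/top3c.png

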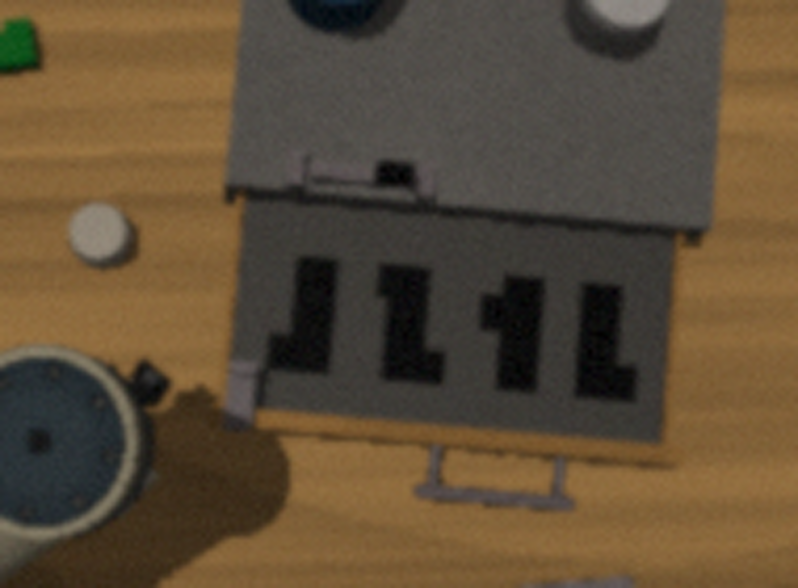

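The drawer is open and all four dark cutouts are visible, left to right D (315,315), C (410,325), B (515,335), A (605,345). I'll fit them jointly.

```bash
cat >> h.py <<'E'
PK=dict(A=(124,-72,np.pi),B=(124,-12,0),C=(124,75,np.pi),D=(124,145,0))
def pocket(h,n):
    dx,dy,a=PK[n];c,s=np.cos(h[2]),np.sin(h[2]);return np.array([h[0]+c*dx-s*dy,h[1]+s*dx+c*dy,h[2]+a])
def fitdrawer(f,h0,names='ABCD',win=None,S=8,thr=(25,75)):
    c=proj(f,[[*pocket(h0,n)[:2],40] for n in 'ABCD']);win=(int(c[:,0].min()-18),int(c[:,1].min()-22),int(c[:,0].max()+18),int(c[:,1].max()+22))
    c0,r0,c1,r1=win
    g=f['pixels'][r0:r1,c0:c1].astype(float).max(2);val=np.clip((thr[1]-g)/(thr[1]-thr[0]),0,1)
    def rend(h):
        M=np.zeros(((r1-r0)*S,(c1-c0)*S),np.uint8)
        for n in names:
            p=pocket(h,n);co,s=np.cos(p[2]),np.sin(p[2])
            for b in [BAR]+LUG[n]:
                b=np.array(b,float);m=b.mean(0);b=b+1.8*np.sign(b-m)
                xy=b@np.array([[co,s],[-s,co]])+p[:2]
                q=proj(f,np.c_[xy,np.full(4,40)])
                cv2.fillConvexPoly(M,(((q-[c0,r0]+.5)*S-.5)*16).astype(np.int32)[:,None],255,shift=4)
        return cv2.GaussianBlur(cv2.resize(M,(c1-c0,r1-r0),interpolation=cv2.INTER_AREA)/255.,(0,0),.6)
    def cost(h):
        m=rend(h);w=cv2.dilate(m,np.ones((7,7)));return ((m-val)**2*w).sum()
    r=minimize(cost,h0,method='Nelder-Mead',options=dict(initial_simplex=np.array(h0)+np.array([[0,0,0],[8,0,0],[0,8,0],[0,0,.05]]),xatol=.02,fatol=1e-3))
    return r.x,r.fun,val.sum()
E
python3 - <<'E'
from h import *
f=dict(np.load('last_top.npz'))
h0=[401,-193,-.105]
p=proj(f,[[*pocket(h0,'D')[:2],40]])[0].astype(int);print(p)
print(f['pixels'].max(2)[p[1],p[0]-14:p[0]+40])
for t in ((25,75),(35,65)):
    h,c,v=fitdrawer(f,h0,thr=t);print(h,c,v)
print({n:pocket(h,n).round(3) for n in 'ACD'})
fs=dict(np.load('last_side.npz'));print(fitdrawer(fs,h0))
for n,q in dict(A=(436,397.5,2.92),C=(617,239.6,2.23),D=(441.4,99.1,.83)).items(): print(n,fit(fs,n,q,pad=32))
E
```

```text
[265 185]
[62 62 62 64 65 66 62 57 42 22 19 14 10 15 14 18 16 18 35 52 64 64 61 62
 62 58 63 62 62 55 44 27 13 17 16 18 17  7 17 19 33 52 63 61 60 60 66 62
 62 62 61 58 53 34]
[ 4.02060697e+02 -1.89427996e+02 -1.10608738e-01] 108.16195109059149 2368.04
[ 4.02009943e+02 -1.89409637e+02 -1.11096335e-01] 73.1875674703886 1989.8666666666668
{'A': array([ 517.263, -274.713,    3.03 ]), 'C': array([ 533.561, -128.62 ,    3.03 ]), 'D': array([ 5.41321e+02, -5.90510e+01, -1.11000e-01])}
(array([ 3.99028511e+02, -1.85266296e+02, -1.26114682e-01]), np.float64(250.76816640211013), np.float64(619.16))
A (array([435.7662071 , 397.75575693,   2.91209474]), np.float64(31.248472166343646))
C (array([616.75928182, 240.01162736,   2.22573172]), np.float64(26.91868845754153))
D (array([441.78855227,  99.73396814,   0.8186953 ]), np.float64(39.51449639175512))
```

Call:
{"name": "carry_out", "arguments": {"linear": [[0.02,0.05,0.4],[0,0,0.5],[0,0,0.5],[0,0,0.4],[0,0,0.3],[0,0,0],[0,0,0]], "turn": [[0,0,0],[0,0,0],[0,0,0],[0,0,0],[0,0,0],[0,0,0],[0,0,0]]}}

```text
time: 13.8
ee_pos: [443.8, 101.2, 10.1]
ee_rot: [-3.141, 0.001, -2.308]
force: [0.5, 0.3, 0.4]
width: 51.3
grip_force: 0.0
```

Call:
{"name": "carry_out", "arguments": {"linear": [[0,0,0],[0,0,0],[0,0,0],[0,0,0],[0,0,0],[0,0,0],[0,0,-0.5],[0,0,-0.9],[0,0,-0.9],[0,0,-0.5]], "turn": [[0,0,0],[0,0,0],[0,0,0],[0,0,0],[0,0,0],[0,0,0],[0,0,0],[0,0,0],[0,0,0],[0,0,0]], "jaw": 1}}

```text
time: 14.8
ee_pos: [444.2, 101.3, 124.5]
ee_rot: [-3.14, 0.004, -2.308]
force: [0.1, -0.1, -1.2]
width: 26.6
grip_force: 59.3
```

Call:
{"name": "carry_out", "arguments": {"linear": [[0.13,-0.46,0],[0.26,-0.91,0],[0.26,-0.91,0],[0.26,-0.91,0],[0.26,-0.91,0],[0.13,-0.46,0],[0,0,0],[0,0,0],[0,0,0],[0,0,0]], "turn": [[0,0,0],[0,0,0],[0,0,0],[0,0,0],[0,0,0],[0,0,0],[0,0,1],[0,0,1],[0,0,1],[0,0,1]]}}

```text
time: 15.8
ee_pos: [542.9, -60.3, 121.3]
ee_rot: [3.141, -0.0, -2.632]
force: [-0.8, 0.1, -1.8]
width: 26.7
grip_force: 59.3
```

Call:
{"name": "carry_out", "arguments": {"linear": [[0,0,0],[0,0,0],[0,0,0],[0,0,0],[0,0,0],[0,0,0],[0,0,0],[0,0,0],[0,0,0.3],[0,0,0.3]], "turn": [[0,0,1],[0,0,1],[0,0,1],[0,0,1],[0,0,1],[0,0,1],[0,0,1],[0,0,0.8],[0,0,0],[0,0,0]]}}

```text
time: 16.8
ee_pos: [542.9, -60.2, 96.4]
ee_rot: [3.141, 0.0, 3.032]
force: [-0.9, 0.3, -2.5]
width: 26.4
grip_force: 59.4
```

Run:
```python
from h import *
s=bot.get_state();print(s['time'],s['ee_pos'],s['ee_rot'],s['width'],s['joints'].round(2))
z=s['ee_pos'][2]-10+28
f=snap('side')
c=-.111
print(fit(f,'D',[541.3,-59,c],ztop=z,pad=32), fit(dict(np.load('last_side.npz')),'D',[541.3,-59,c],ztop=z-3,pad=32))
im=f['pixels'][:,:,::-1]
cv2.imwrite('pics/s4c.png',cv2.resize(im[110:230,180:340],None,fx=5,fy=5,interpolation=cv2.INTER_CUBIC))
```

```text
16.8 [542.88756687 -60.16337592  96.35242622] [3.14114614e+00 2.55373180e-05 3.03198758e+00] 26.398682999003263 [ 0.18  0.33 -0.15 -0.   -1.1  -1.86]
(array([ 5.44906791e+02, -6.32077183e+01,  1.28414955e-02]), np.float64(83.12474162634024)) (array([ 5.45666598e+02, -6.65318930e+01,  4.80799326e-02]), np.float64(82.03146303750125))
```

View pics/s4c.png

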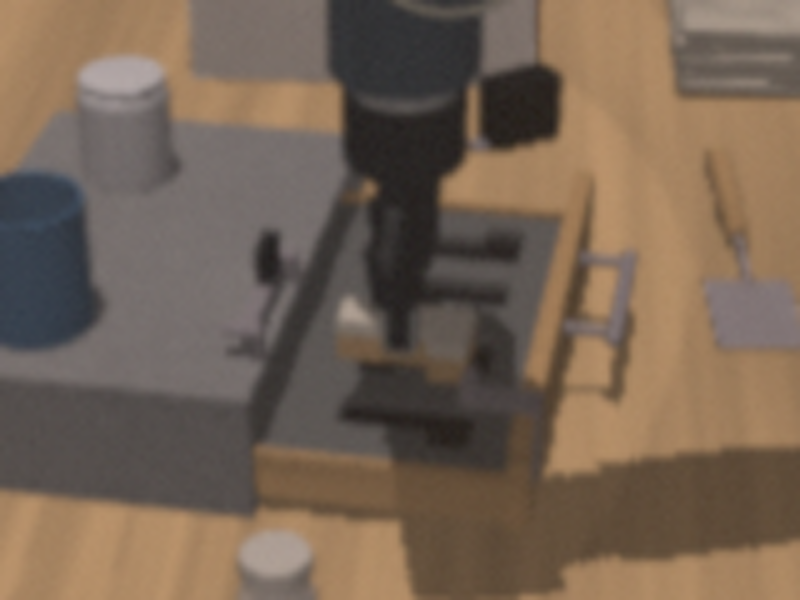

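Sample D is held level above its cutout with the lug towards the camera, at the handle side, as it should be. Lowering.

Call:
{"name": "carry_out", "arguments": {"linear": [[-0.03,0.02,0.2],[0,0,0.4],[0,0,0.35],[0,0,0.15],[0,0,0.1],[0,0,0]], "turn": [[0,0,0],[0,0,0],[0,0,0],[0,0,0],[0,0,0],[0,0,0]]}}

```text
time: 17.45
ee_pos: [545.7, -59.8, 50.4]
ee_rot: [-3.141, 0.003, 3.032]
force: [0.6, -0.5, 1.7]
width: 26.6
grip_force: 59.7
```

Call:
{"name": "carry_out", "arguments": {"linear": [[0,0,0.05],[0,0,0.05],[0,0,0.05],[0,0,0.05],[0,0,0]], "turn": [[0,0,0],[0,0,0],[0,0,0],[0,0,0],[0,0,0]]}}

```text
time: 17.95
ee_pos: [544.9, -59.5, 41.5]
ee_rot: [3.141, 0.001, 3.031]
force: [1.0, 1.2, 2.0]
width: 26.5
grip_force: 59.7
```

It's in the cutout with almost no force. Releasing and rising.

Call:
{"name": "carry_out", "arguments": {"linear": [[0,0,0],[0,0,0],[0,0,0],[0,0,0],[0,0,-0.3],[0,0,-0.8],[0,0,-1],[0,0,-0.8]], "turn": [[0,0,0],[0,0,0],[0,0,0],[0,0,0],[0,0,0],[0,0,0],[0,0,0],[0,0,0]], "jaw": 0.5}}

```text
time: 18.75
ee_pos: [544.8, -59.9, 160.5]
ee_rot: [-3.141, 0.002, 3.031]
force: [1.5, -0.6, 0.2]
width: 42.6
grip_force: 0.0
```

Run:
```python
from h import *
s=bot.get_state();print(s['time'],s['ee_pos'],s['ee_rot'],s['joints'].round(2))
f=snap('side')
for n,q in dict(A=(436,397.5,2.92),C=(617,239.6,2.23)).items(): print(n,fit(f,n,q,pad=32))
for zt in (56,59,65): print(zt,fit(f,'D',[541.3,-59,-.11],ztop=zt,pad=32))
f=snap('top')
for n,q in dict(A=(436,397.5,2.92),C=(617,239.6,2.23)).items(): print(n,fit(f,n,q))
```

```text
18.75 [544.80584343 -59.85460342 160.54861158] [-3.14141648e+00  2.42397665e-03  3.03067759e+00] [ 0.18  0.28 -0.04  0.   -1.25 -1.86]
A (array([435.83975925, 397.74809946,   2.91316681]), np.float64(31.998417524796842))
C (array([616.93084329, 239.42242042,   2.22357515]), np.float64(27.22889631768123))
56 (array([ 5.45176759e+02, -6.88415094e+01, -6.04051452e-02]), np.float64(62.41168757494586))
59 (array([ 5.45025971e+02, -6.41819193e+01, -6.12691828e-02]), np.float64(63.14889885135969))
65 (array([ 5.44588691e+02, -5.57867831e+01, -5.78080283e-02]), np.float64(64.58524718121349))
A (array([436.45981234, 397.5663758 ,   2.91955497]), np.float64(56.38028713934544))
C (array([616.39838932, 238.63019345,   2.27430018]), np.float64(92.63717992010376))
```

Call:
{"name": "carry_out", "arguments": {"linear": [[-0.1,0.76,0],[-0.1,0.76,0],[-0.1,0.76,0],[-0.1,0.76,0],[-0.1,0.76,0],[-0.1,0.76,0],[-0.1,0.76,0],[-0.1,0.76,0],[-0.1,0.76,0],[-0.06,0.8,0]], "turn": [[0,0,0],[0,0,0],[0,0,0],[0,0,0],[0,0,0],[0,0,0],[0,0,0],[0,0,0],[0,0,0],[0,0,0]], "jaw": 0.4}}

```text
time: 19.85
ee_pos: [616.6, 240.8, 157.5]
ee_rot: [-3.141, -0.0, 3.03]
force: [0.3, 0.5, 0.4]
width: 51.1
grip_force: 0.0
```

Call:
{"name": "carry_out", "arguments": {"linear": [[0,0,0.25],[0,0,0.25],[0,0,0.25],[0,0,0.25],[0,0,0.25],[0,0,0.25],[0,0,0.25],[0,0,0.25],[0,0,0],[0,0,0]], "turn": [[0,0,1],[0,0,1],[0,0,1],[0,0,1],[0,0,1],[0,0,1],[0,0,1],[0,0,1],[0,0,1],[0,0,1]]}}

```text
time: 20.85
ee_pos: [619.5, 234.5, 76.8]
ee_rot: [-3.142, -0.012, 2.243]
force: [0.4, 0.1, 0.3]
width: 51.6
grip_force: 0.0
```

Run:
```python
from h import *
s=bot.get_state();print(s['time'],s['ee_pos'],s['ee_rot'],s['joints'].round(2))
f=snap('top')
im=f['pixels'][:,:,::-1]
cv2.imwrite('pics/top5c.png',cv2.resize(im[110:250,190:380],None,fx=4.2,fy=4.2,interpolation=cv2.INTER_CUBIC))
print(fit(f,'D',[541.3,-59,-.11],ztop=59))
f['pixels']=f['pixels'].copy()
print(fitdrawer(f,[402,-189.4,-.111],names='ABC',thr=(20,60)))
f=snap('side')
for n,q in dict(A=(436,397.5,2.92),C=(617,239.6,2.23)).items(): print(n,fit(f,n,q,pad=32))
print(fit(f,'D',[541.3,-59,-.11],ztop=59,pad=32))
```

```text
20.85 [619.47883525 234.486302    76.81425069] [-3.14152791 -0.01249614  2.24337741] [ 0.59  0.56  0.17 -0.01 -1.19 -3.05]
(array([ 5.43407477e+02, -6.20231868e+01, -5.41559614e-02]), np.float64(61.350595970238615))
(array([ 4.05010103e+02, -1.89823583e+02, -1.10970000e-01]), np.float64(4.359832168642873), np.float64(1038.1999999999998))
A (array([435.81643619, 397.64614356,   2.91042111]), np.float64(30.549718590798346))
C (array([616.80117799, 240.44205352,   2.2189619 ]), np.float64(48.03580538903799))
(array([ 5.46927818e+02, -6.71640770e+01,  2.33644231e-02]), np.float64(61.86777555394514))
```

View pics/top5c.png

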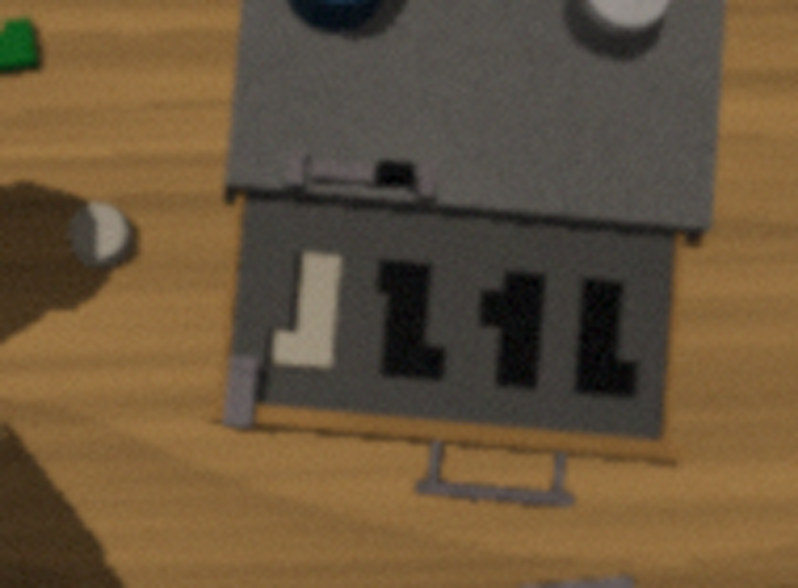

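D sits fully in its cutout; the drawer was nudged in about 3 mm with it. The last joint is at its limit here, so I'll turn half round for C.

Call:
{"name": "carry_out", "arguments": {"linear": [[0,0,0],[0,0,0],[0,0,0],[0,0,0],[0,0,0],[0,0,0],[0,0,0],[0,0,0],[0,0,0],[0,0,0]], "turn": [[0,0,-1],[0,0,-1],[0,0,-1],[0,0,-1],[0,0,-1],[0,0,-1],[0,0,-1],[0,0,-1],[0,0,-1],[0,0,-1]]}}

```text
time: 21.95
ee_pos: [620.1, 234.1, 77.3]
ee_rot: [3.132, -0.007, 3.047]
force: [-0.3, 1.5, -0.3]
width: 51.0
grip_force: 0.0
```

Call:
{"name": "carry_out", "arguments": {"linear": [[0,0,0],[0,0,0],[0,0,0],[0,0,0],[0,0,0],[0,0,0],[0,0,0],[0,0,0],[0,0,0],[0,0,0]], "turn": [[0,0,-1],[0,0,-1],[0,0,-1],[0,0,-1],[0,0,-1],[0,0,-1],[0,0,-1],[0,0,-1],[0,0,-1],[0,0,-1]]}}

```text
time: 22.95
ee_pos: [620.1, 234.1, 77.3]
ee_rot: [3.13, 0.002, -2.436]
force: [0.2, -0.5, -0.3]
width: 51.6
grip_force: 0.0
```

Call:
{"name": "carry_out", "arguments": {"linear": [[0,0,0],[0,0,0],[0,0,0],[0,0,0],[0,0,0],[0,0,0],[0,0,0],[0,0,0],[0,0,0],[0,0,0]], "turn": [[0,0,-1],[0,0,-1],[0,0,-1],[0,0,-1],[0,0,-1],[0,0,-1],[0,0,-1],[0,0,-1],[0,0,-1],[0,0,-1]]}}

```text
time: 23.95
ee_pos: [620.1, 234.1, 77.3]
ee_rot: [3.135, 0.01, -1.636]
force: [0.5, -0.4, 0.7]
width: 51.0
grip_force: 0.0
```

Call:
{"name": "carry_out", "arguments": {"linear": [[0,0,0],[0,0,0],[0,0,0],[0,0,0],[0,0,0],[0,0,0],[0,0,0],[0,0,0],[0,0,0],[0,0,0]], "turn": [[0,0,-1],[0,0,-1],[0,0,-1],[0,0,-1],[0,0,-1],[0,0,-1],[0,0,-1],[0,0,-1],[0,0,-1],[0,0,0]]}}

```text
time: 24.95
ee_pos: [620.2, 234.1, 77.4]
ee_rot: [-3.141, 0.012, -0.919]
force: [0.4, 0.2, -0.4]
width: 51.1
grip_force: 0.0
```

Run:
```python
from h import *
s=bot.get_state();print(s['time'],s['ee_pos'],s['ee_rot'],s['joints'].round(2))
f=snap('side')
for n,q in dict(A=(436,397.5,2.92),C=(617,239.6,2.23)).items(): print(n,fit(f,n,q,pad=32))
```

```text
24.95 [620.15784463 234.11664707  77.35861691] [-3.14054513  0.01192356 -0.91875293] [ 0.59  0.56  0.17 -0.01 -1.19  0.07]
A (array([435.8144557 , 397.66384803,   2.90984672]), np.float64(30.404921510553812))
C (array([616.84036477, 240.63296558,   2.20730003]), np.float64(47.942330417737935))
```

Call:
{"name": "carry_out", "arguments": {"linear": [[-0.16,-0.02,0],[0,0,0.4],[0,0,0.5],[0,0,0.5],[0,0,0.28],[0,0,0],[0,0,0]], "turn": [[0,0.15,-0.1],[0,0,0],[0,0,0],[0,0,0],[0,0,0],[0,0,0],[0,0,0]]}}

```text
time: 25.7
ee_pos: [617.5, 239.9, 10.7]
ee_rot: [-3.14, -0.001, -0.912]
force: [0.0, -0.5, -0.1]
width: 51.4
grip_force: 0.0
```

Call:
{"name": "carry_out", "arguments": {"linear": [[0,0,0],[0,0,0],[0,0,0],[0,0,0],[0,0,0],[0,0,0],[0,0,-0.5],[0,0,-0.9],[0,0,-0.9],[0,0,-0.5]], "turn": [[0,0,0],[0,0,0],[0,0,0],[0,0,0],[0,0,0],[0,0,0],[0,0,0],[0,0,0],[0,0,0],[0,0,0]], "jaw": 1}}

```text
time: 26.7
ee_pos: [618.0, 239.8, 125.4]
ee_rot: [-3.137, -0.001, -0.912]
force: [0.4, 0.4, -0.3]
width: 26.5
grip_force: 61.1
```

Call:
{"name": "carry_out", "arguments": {"linear": [[0.4,0.48,0],[0.62,0.74,0],[0.65,0.78,0],[0.65,0.78,0],[0.65,0.78,0],[0.65,0.78,0],[0.65,0.78,0],[0.65,0.78,0],[0.65,0.78,0],[0.48,0.57,0]], "turn": [[0,0,0],[0,0,0],[0,0,0],[0,0,0],[0,0,0],[0,0,0],[0,0,0],[0,0,0],[0,0,0],[0,0,0]]}}

```text
time: 27.7
ee_pos: [534.7, -131.4, 121.5]
ee_rot: [-3.141, 0.001, -0.913]
force: [0.2, 0.3, -0.6]
width: 26.6
grip_force: 61.1
```

Call:
{"name": "carry_out", "arguments": {"linear": [[0,0,0],[0,0,0],[0,0,0],[0,0,0],[0,0,0],[0,0,0],[0,0,0],[0,0,0],[0,0,0],[0,0,0]], "turn": [[0,0,-1],[0,0,-1],[0,0,-1],[0,0,-1],[0,0,-1],[0,0,-1],[0,0,-1],[0,0,-1],[0,0,-1],[0,0,-1]]}}

```text
time: 28.7
ee_pos: [535.5, -129.3, 121.4]
ee_rot: [-3.141, 0.0, -0.109]
force: [0.5, 0.4, -1.2]
width: 26.3
grip_force: 61.1
```

Run:
```python
from h import *
f=snap('side')
s=bot.get_state();print(s['time'],s['ee_pos'],s['ee_rot'],s['width'],s['joints'].round(2))
im=f['pixels'][:,:,::-1]
cv2.imwrite('pics/s6c.png',cv2.resize(im[90:210,180:340],None,fx=5,fy=5,interpolation=cv2.INTER_CUBIC))
p=proj(f,[[536.5+42*.994,-129-42*.11,z] for z in (143,115)]+[[536.5-42*.994,-129+42*.11,z] for z in (143,115)]);print((p-[180,90])*5)
```

```text
28.75 [ 535.48377981 -129.33118545  121.40225278] [-3.14055330e+00  1.47737566e-04 -1.05008914e-01] 26.507911385426965 [ 0.05  0.32 -0.09 -0.   -1.16  1.42]
[[354.28605855 313.27563742]
 [354.84007397 350.644596  ]
 [482.62424844 324.70759987]
 [481.76757186 362.27129298]]
```

View pics/s6c.png

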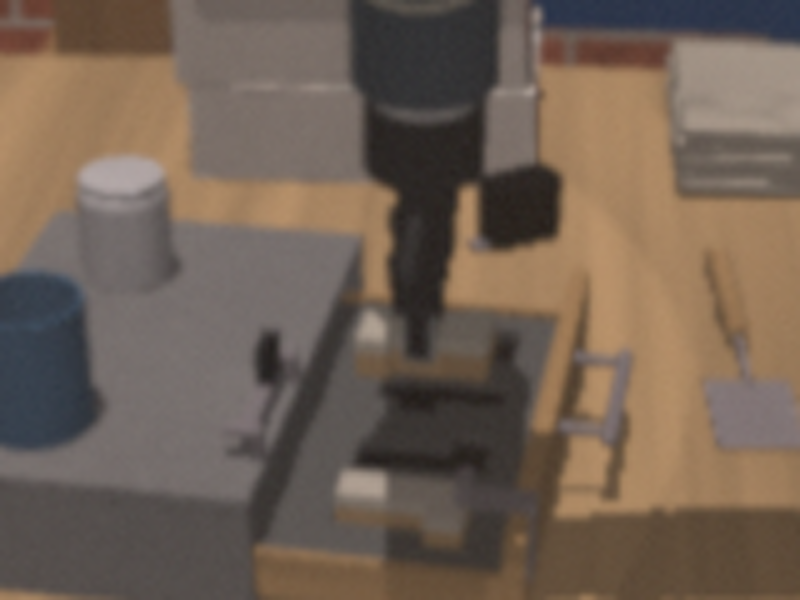

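C is held above its cutout at (425,345), with D home below it. I'll check C's position along the bar with the depth map.

Run:
```python
from h import *
f=dict(np.load('last_side.npz'));W=cloud(f)
co,s=np.cos(-.107),np.sin(-.107)
d=W[...,:2]-[535.5,-129.3];a=d[...,0]*co+d[...,1]*s;b=-d[...,0]*s+d[...,1]*co
for r in range(150,168):
    m=(W[r,:,2]>108)&(W[r,:,2]<150)&(abs(b[r])<40)&(abs(a[r])<70)
    if m.sum(): 
        i=np.where(m)[0];print(r,i.min(),i.max(),m.sum(),'x own-ish',a[r,i.max()].round(1),a[r,i.min()].round(1),'b',np.median(b[r,i]).round(1),'z',np.median(W[r,i,2]).round(1))
```

```text
150 268 268 1 x own-ish -10.4 -10.4 b -17.1 z 148.5
151 268 276 5 x own-ish -35.8 -10.5 b -29.4 z 140.2
152 253 278 14 x own-ish -42.4 38.7 b -18.3 z 139.7
153 252 278 20 x own-ish -43.7 40.7 b -13.0 z 139.7
154 252 278 19 x own-ish -43.6 38.7 b -6.2 z 139.4
155 252 278 20 x own-ish -44.8 38.3 b 0.9 z 139.1
156 251 278 26 x own-ish -43.5 39.6 b 10.5 z 139.9
157 251 278 28 x own-ish -43.9 38.9 b 14.8 z 139.0
158 251 278 28 x own-ish -44.2 38.4 b 17.6 z 137.2
159 251 278 28 x own-ish -44.3 39.1 b 16.2 z 133.2
160 251 278 28 x own-ish -44.5 38.0 b 15.5 z 129.0
161 251 277 26 x own-ish -43.9 39.2 b 15.7 z 125.7
162 251 277 27 x own-ish -43.7 39.1 b 13.3 z 121.0
163 251 277 27 x own-ish -43.9 38.9 b 15.0 z 118.3
164 251 277 23 x own-ish -43.6 38.3 b 14.8 z 114.2
165 273 276 4 x own-ish -41.7 -31.7 b 12.1 z 111.9
```

Run:
```python
from h import *
f=dict(np.load('last_side.npz'));W=cloud(f)
p=pocket([405,-189.8,-.111],'D');print(p)
co,s=np.cos(-.111),np.sin(-.111)
d=W[...,:2]-p[:2];a=d[...,0]*co+d[...,1]*s;b=-d[...,0]*s+d[...,1]*co
m=(W[...,2]>48)&(W[...,2]<64)&(abs(b)<40)&(abs(a)<60)
for r in np.where(m.any(1))[0]:
    i=np.where(m[r])[0];print(r,i.min(),i.max(),m[r].sum(),a[r,i.max()].round(1),a[r,i.min()].round(1),'b',np.median(b[r,i]).round(1),'z',np.median(W[r,i,2]).round(1))
# top-cam refits
t=snap('top');print(fitdrawer(t,[405,-189.8,-.111],names='AB',thr=(20,60)));print(fit(t,'A',(436,397.6,2.915)))
```

```text
[ 5.44298851e+02 -5.94281087e+01 -1.11000000e-01]
184 248 256 9 14.6 40.0 b -12.0 z 61.6
185 248 266 19 -17.5 38.2 b -8.1 z 60.9
186 248 270 23 -31.7 38.4 b -4.8 z 60.2
187 247 269 23 -29.3 39.8 b -0.7 z 60.5
188 247 270 23 -33.3 38.9 b 6.9 z 60.8
189 247 270 24 -33.8 38.7 b 10.9 z 59.2
190 247 270 24 -35.7 39.0 b 14.0 z 57.0
191 247 273 26 -43.1 38.7 b 14.2 z 53.7
192 252 273 18 -43.7 21.6 b 17.3 z 52.5
193 262 272 10 -43.4 -9.9 b 27.4 z 60.0
194 265 272 8 -43.2 -21.8 b 28.5 z 57.0
195 265 272 8 -43.6 -23.0 b 28.8 z 53.0
196 266 271 5 -41.6 -25.3 b 30.0 z 50.6
(array([ 3.87366802e+02, -2.04942731e+02,  6.30985525e-03]), np.float64(266.918514717227), np.float64(1561.6))
(array([436.43794658, 397.52560823,   2.91990586]), np.float64(59.035149506982115))
```

C sits centred on the TCP (same offset reading as D, which is home). Lowering.

Call:
{"name": "carry_out", "arguments": {"linear": [[0.02,-0.01,0.3],[0,0,0.5],[0,0,0.5],[0,0,0.3],[0,0,0.15],[0,0,0],[0,0,0]], "turn": [[0,0,0],[0,0,0],[0,0,0],[0,0,0],[0,0,0],[0,0,0],[0,0,0]]}}

```text
time: 29.5
ee_pos: [537.1, -129.0, 51.9]
ee_rot: [-3.141, -0.001, -0.112]
force: [0.0, -0.6, -0.8]
width: 26.7
grip_force: 61.1
```

Call:
{"name": "carry_out", "arguments": {"linear": [[0,0,0.05],[0,0,0.05],[0,0,0.05],[0,0,0.05],[0,0,0]], "turn": [[0,0,0],[0,0,0],[0,0,0],[0,0,0],[0,0,0]]}}

```text
time: 30.0
ee_pos: [538.3, -129.1, 44.7]
ee_rot: [-3.141, -0.004, -0.112]
force: [2.2, -0.5, -1.7]
width: 26.7
grip_force: 61.6
```

Call:
{"name": "carry_out", "arguments": {"linear": [[0,0,0.05],[0,0,0.04],[0,0,0],[0,0,0]], "turn": [[0,0,0],[0,0,0],[0,0,0],[0,0,0]]}}

```text
time: 30.4
ee_pos: [539.5, -129.3, 42.8]
ee_rot: [-3.141, -0.007, -0.111]
force: [-1.1, 2.8, 13.4]
width: 27.3
grip_force: 63.2
```

Call:
{"name": "carry_out", "arguments": {"linear": [[0,0,0],[0,0,0],[0,0,0],[0,0,0],[0,0,-0.3],[0,0,-0.8],[0,0,-1],[0,0,-0.8]], "turn": [[0,0,0],[0,0,0],[0,0,0],[0,0,0],[0,0,0],[0,0,0],[0,0,0],[0,0,0]], "jaw": 0.5}}

```text
time: 31.2
ee_pos: [537.0, -129.4, 159.2]
ee_rot: [-3.141, -0.003, -0.112]
force: [0.1, 0.1, 0.5]
width: 42.7
grip_force: 0.0
```

Run:
```python
from h import *
s=bot.get_state();print(s['time'],s['ee_pos'],s['ee_rot'],s['width'],s['force'])
f=snap('side');W=cloud(f)
for h in ([405,-189.8,-.111],[407,-189.8,-.111]):
  for n in 'CD':
    p=pocket(h,n);co,s=np.cos(-.111),np.sin(-.111)
    d=W[...,:2]-p[:2];a=d[...,0]*co+d[...,1]*s;b=-d[...,0]*s+d[...,1]*co
    m=(W[...,2]>47)&(W[...,2]<68)&(abs(b)<32)&(abs(a)<60)
    ex=[(a[r][m[r]].min(),a[r][m[r]].max(),m[r].sum()) for r in np.where(m.sum(1)>20)[0]]
    print(n,np.round(ex,1).tolist())
    t=m&(abs(b)<9)
    for lo in(-38,-20,5,20): 
        q=t&(a>lo)&(a<lo+18); print('   z at',lo,W[...,2][q].mean().round(1) if q.any() else None,q.sum())
  
im=f['pixels'][:,:,::-1]
cv2.imwrite('pics/s7c.png',cv2.resize(im[130:220,200:320],None,fx=6.6,fy=6.6,interpolation=cv2.INTER_CUBIC))
```

```text
31.2 [ 537.03105543 -129.40350553  159.16972589] [-3.14135165e+00 -2.55911887e-03 -1.11517825e-01] 42.698125633041954 [0.13359969 0.08889911 0.54925383]
C [[-41.0, 39.6, 26.0], [-41.5, 41.6, 27.0], [-41.5, 39.8, 26.0], [-42.1, 39.6, 26.0], [-41.9, 41.8, 27.0], [-42.0, 42.3, 27.0], [-40.4, 41.6, 25.0], [-41.3, 41.4, 21.0]]
   z at -38 60.1 19
   z at -20 60.6 15
   z at 5 59.5 13
   z at 20 60.4 15
D [[-28.5, 41.4, 23.0], [-29.2, 42.8, 24.0], [-30.6, 43.6, 24.0], [-30.6, 43.1, 24.0], [-31.9, 42.5, 24.0], [-40.8, 42.9, 27.0], [-40.6, 31.7, 22.0]]
   z at -38 60.4 13
   z at -20 60.5 17
   z at 5 58.9 19
   z at 20 59.1 18
C [[-43.0, 37.6, 26.0], [-43.5, 39.6, 27.0], [-43.5, 37.8, 26.0], [-44.1, 37.6, 26.0], [-43.8, 39.9, 27.0], [-44.0, 40.4, 27.0], [-42.4, 39.6, 25.0], [-43.3, 39.4, 21.0]]
   z at -38 60.7 19
   z at -20 60.6 19
   z at 5 59.8 15
   z at 20 60.5 13
D [[-30.5, 39.4, 23.0], [-31.2, 40.8, 24.0], [-32.6, 41.6, 24.0], [-32.6, 41.1, 24.0], [-33.9, 40.5, 24.0], [-42.8, 40.9, 27.0], [-42.6, 29.8, 22.0]]
   z at -38 60.5 15
   z at -20 60.6 16
   z at 5 58.7 19
   z at 20 60.0 19
```

View pics/s7c.png

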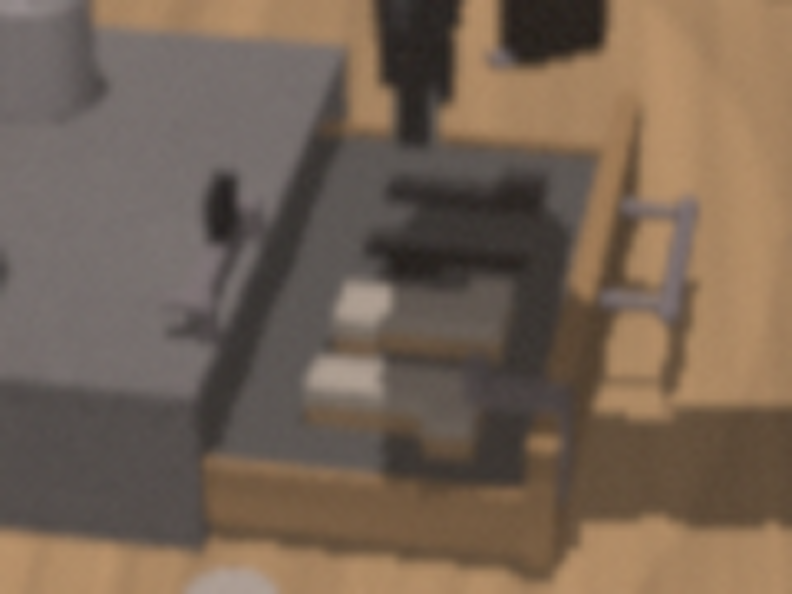

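Both C and D sit level with tops at about 60 mm, that is home. Moving to sample A.

Call:
{"name": "carry_out", "arguments": {"linear": [[-0.28,-0.92,0],[-0.28,-0.92,0],[-0.28,-0.92,0],[-0.28,-0.92,0],[-0.28,-0.92,0],[-0.28,-0.92,0],[-0.28,-0.92,0],[-0.28,-0.92,0],[-0.28,-0.92,0],[-0.28,-0.92,0]], "turn": [[0,0,0],[0,0,0],[0,0,0],[0,0,0],[0,0,0],[0,0,0],[0,0,0],[0,0,0],[0,0,0],[0,0,0]], "jaw": 0.4}}

```text
time: 32.25
ee_pos: [466.0, 250.6, 157.1]
ee_rot: [-3.14, -0.001, -0.112]
force: [1.1, -0.4, 0.4]
width: 51.3
grip_force: 0.0
```

Call:
{"name": "carry_out", "arguments": {"linear": [[-0.28,-0.92,0],[-0.28,-0.92,0],[-0.28,-0.92,0],[-0.28,-0.85,0],[0,0,0.4],[0,0,0.7],[0,0,0.7],[0,0,0.3],[0,0,0],[0,0,0]], "turn": [[0,0,0],[0,0,0],[0,0,0],[0,0,0],[0,0,0.72],[0,0,0.72],[0,0,0],[0,0,0],[0,0,0],[0,0,0]]}}

```text
time: 33.25
ee_pos: [438.9, 398.1, 73.8]
ee_rot: [-3.139, -0.002, -0.227]
force: [0.6, -0.3, 0.4]
width: 51.4
grip_force: 0.0
```

Run:
```python
from h import *
s=bot.get_state();print(s['time'],s['ee_pos'],s['ee_rot'],s['width'],s['joints'].round(2))
t=snap('top')
for h0 in ([405,-189.8,-.111],[408,-190,-.111]): print(fitdrawer(t,h0,names='AB',thr=(20,60)))
f=snap('side');print(fit(f,'A',(436,397.6,2.915),pad=32),fit(f,'A',(436,397.6,2.915),pad=26))
for n in 'CD':
  print(n,fit(t,n,pocket([407,-189.8,-.111],n),ztop=59))
cv2.imwrite('pics/s8.png',cv2.resize(f['pixels'][220:330,200:360,::-1],None,fx=5,fy=5,interpolation=cv2.INTER_CUBIC))
```

```text
33.25 [438.85260966 398.08858246  73.78959812] [-3.13944781e+00 -1.80853422e-03 -2.26622180e-01] 51.366457612196754 [ 1.    0.43 -0.06  0.   -1.08  0.34]
(array([ 4.07345230e+02, -1.89933629e+02, -1.12370728e-01]), np.float64(3.5798710805586778), np.float64(839.2750000000001))
(array([ 4.07385550e+02, -1.89912602e+02, -1.12668556e-01]), np.float64(3.581249880663786), np.float64(858.075))
(array([435.74465085, 398.23217697,   2.88834392]), np.float64(60.03346041985064)) (array([435.74465085, 398.23217697,   2.88834392]), np.float64(59.663906555021605))
C (array([ 538.44724996, -132.28574208,    3.06043111]), np.float64(68.76687845232283))
D (array([ 5.46534714e+02, -6.26422900e+01, -3.83717768e-02]), np.float64(60.67479378126215))
```

View pics/s8.png

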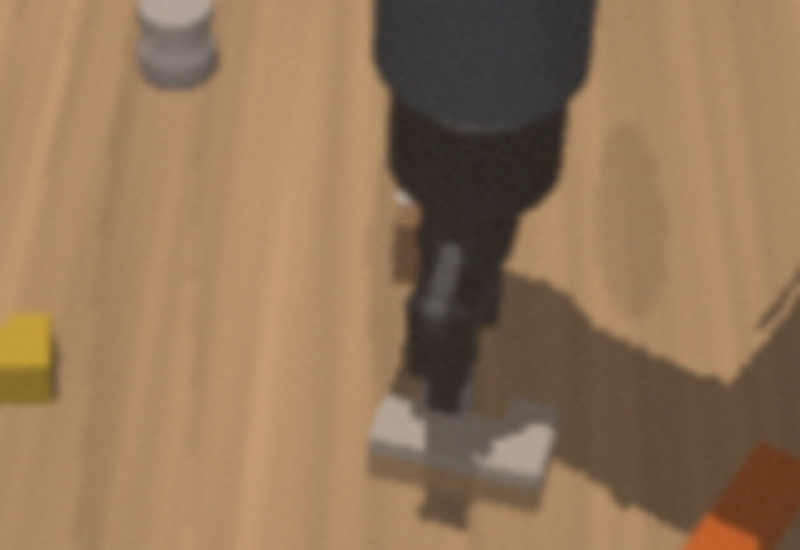

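A is where measured, at (460,440) in the crop under the fingers. Grasping it.

Call:
{"name": "carry_out", "arguments": {"linear": [[-0.02,0.02,0.4],[0,0,0.5],[0,0,0.4],[0,0,0.3],[0,0,0],[0,0,0]], "turn": [[0,0,0],[0,0,0],[0,0,0],[0,0,0],[0,0,0],[0,0,0]]}}

```text
time: 33.95
ee_pos: [437.7, 397.5, 9.3]
ee_rot: [-3.14, -0.001, -0.227]
force: [0.2, 0.0, -0.2]
width: 51.1
grip_force: 0.0
```

Call:
{"name": "carry_out", "arguments": {"linear": [[0,0,0],[0,0,0],[0,0,0],[0,0,0],[0,0,0],[0,0,0],[0,0,-0.5],[0,0,-0.9],[0,0,-0.9],[0,0,-0.5]], "turn": [[0,0,0],[0,0,0],[0,0,0],[0,0,0],[0,0,0],[0,0,0],[0,0,0],[0,0,0],[0,0,0],[0,0,0]], "jaw": 1}}

```text
time: 34.95
ee_pos: [437.8, 397.7, 123.5]
ee_rot: [-3.138, -0.002, -0.227]
force: [-0.1, 1.1, -1.1]
width: 26.5
grip_force: 60.1
```

Call:
{"name": "carry_out", "arguments": {"linear": [[0.16,0.44,0],[0.33,0.88,0],[0.33,0.88,0],[0.33,0.88,0],[0.33,0.88,0],[0.33,0.88,0],[0.33,0.88,0],[0.33,0.88,0],[0.33,0.88,0],[0.33,0.88,0]], "turn": [[0,0,0],[0,0,0],[0,0,0],[0,0,0],[0,0,0],[0,0,0],[0,0,0],[0,0,0],[0,0,0],[0,0,0]]}}

```text
time: 35.95
ee_pos: [482.5, 40.8, 119.1]
ee_rot: [-3.142, 0.002, -0.227]
force: [0.1, 0.9, -1.0]
width: 26.8
grip_force: 60.0
```

Call:
{"name": "carry_out", "arguments": {"linear": [[0.33,0.88,0],[0.33,0.88,0],[0.33,0.88,0],[0.33,0.88,0],[0.33,0.88,0],[0.33,0.88,0],[0.33,0.88,0],[0.33,0.88,0],[0.16,0.47,0],[0,0,0]], "turn": [[0,0,0],[0,0,0],[0,0,0],[0,0,0],[0,0,0],[0,0,0],[0,0,0],[0,0,0],[0,0,-0.72],[0,0,-0.72]]}}

```text
time: 36.95
ee_pos: [523.7, -277.5, 118.0]
ee_rot: [-3.14, 0.003, -0.113]
force: [-0.2, -0.6, -2.2]
width: 26.7
grip_force: 60.0
```

Call:
{"name": "carry_out", "arguments": {"linear": [[0,0,0],[0,0,0]], "turn": [[0,0,0],[0,0,0]]}}

```text
time: 37.15
ee_pos: [524.4, -274.7, 119.1]
ee_rot: [-3.14, 0.001, -0.114]
force: [0.1, 0.4, -1.3]
width: 26.9
grip_force: 60.0
```

Run:
```python
from h import *
f=snap('side')
s=bot.get_state();print(s['time'],s['ee_pos'],s['ee_rot'],s['width'],s['joints'].round(2),s['force'])
W=cloud(f);e=s['ee_pos'];co,si=np.cos(-.1125),np.sin(-.1125)
d=W[...,:2]-e[:2];a=d[...,0]*co+d[...,1]*si;b=-d[...,0]*si+d[...,1]*co
for r in range(384):
    m=(W[r,:,2]>e[2]-14)&(W[r,:,2]<e[2]+25)&(abs(b[r])<36)&(abs(a[r])<60)
    if m.sum()>12: i=np.where(m)[0];print(r,m.sum(),a[r,i].min().round(1),a[r,i].max().round(1),'b',np.median(b[r,i]).round(1),'z',np.median(W[r,i,2]).round(1))
im=f['pixels'][:,:,::-1]
cv2.imwrite('pics/s9.png',cv2.resize(im[90:210,180:340],None,fx=5,fy=5,interpolation=cv2.INTER_CUBIC))
```

```text
37.2 [ 524.7480561  -274.48612416  119.40377936] [-3.14038970e+00  5.65850569e-04 -1.12903648e-01] 27.01655452093212 [-0.22  0.39  0.02 -0.   -1.19  1.68] [ 0.47318131 -0.33567246 -1.77365307]
133 14 -44.6 39.7 b -17.6 z 137.5
134 18 -44.6 37.4 b -9.4 z 137.0
135 18 -44.5 37.7 b -4.5 z 136.3
136 22 -43.9 39.2 b 7.1 z 136.5
137 26 -44.7 38.6 b 11.8 z 136.4
138 25 -44.6 38.4 b 15.4 z 134.3
139 26 -44.8 38.4 b 15.6 z 130.9
140 25 -44.6 39.0 b 15.5 z 127.2
141 25 -44.2 38.8 b 14.4 z 123.2
142 25 -44.4 37.9 b 14.3 z 118.3
143 17 -42.4 38.9 b 13.9 z 114.1
```

View pics/s9.png

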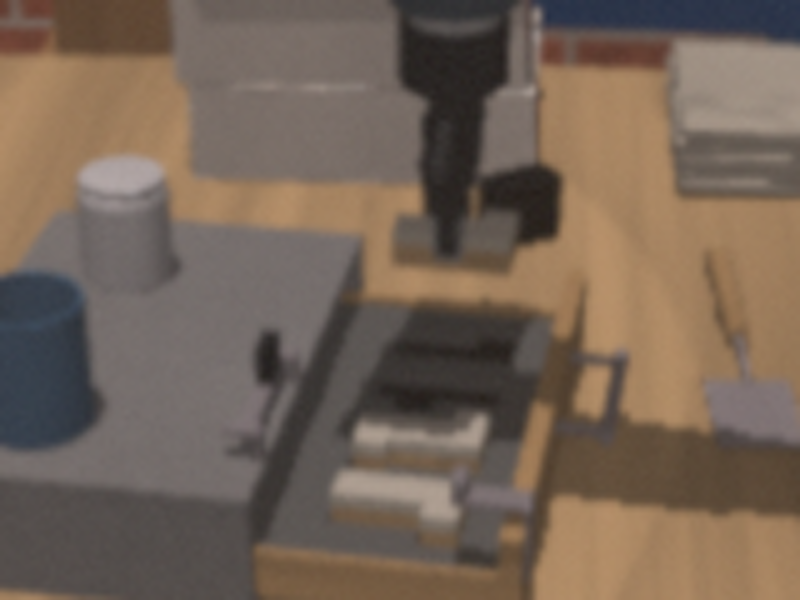

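A is held correctly at (455,240), its lug on the far side at the handle end. Lowering.

Call:
{"name": "carry_out", "arguments": {"linear": [[-0.015,0.025,0.3],[0,0,0.5],[0,0,0.5],[0,0,0.3],[0,0,0.12],[0,0,0],[0,0,0]], "turn": [[0,0,0],[0,0,0],[0,0,0],[0,0,0],[0,0,0],[0,0,0],[0,0,0]]}}

```text
time: 37.9
ee_pos: [525.3, -276.0, 52.0]
ee_rot: [-3.141, -0.002, -0.111]
force: [0.5, -1.3, -0.0]
width: 26.3
grip_force: 60.0
```

Call:
{"name": "carry_out", "arguments": {"linear": [[0,0,0.05],[0,0,0.05],[0,0,0.05],[0,0,0.05],[0,0,0]], "turn": [[0,0,0],[0,0,0],[0,0,0],[0,0,0],[0,0,0]]}}

```text
time: 38.4
ee_pos: [529.5, -276.6, 49.3]
ee_rot: [3.139, -0.012, -0.109]
force: [-0.3, 6.0, 20.8]
width: 26.5
grip_force: 62.9
```

It's resting on the rim, so I'll lift a little and re-measure.

Call:
{"name": "carry_out", "arguments": {"linear": [[0,0,-0.1],[0,0,-0.1],[0,0,-0.1],[0,0,0],[0,0,0]], "turn": [[0,0,0],[0,0,0],[0,0,0],[0,0,0],[0,0,0]]}}

```text
time: 38.9
ee_pos: [524.4, -275.8, 54.7]
ee_rot: [-3.141, 0.0, -0.112]
force: [-0.1, 0.1, -2.3]
width: 26.5
grip_force: 60.0
```

Run:
```python
from h import *
f=snap('side')
s=bot.get_state();print(s['time'],s['ee_pos'],s['ee_rot'],s['width'],s['force'])
W=cloud(f);e=s['ee_pos'];co,si=np.cos(-.1125),np.sin(-.1125)
d=W[...,:2]-e[:2];a=d[...,0]*co+d[...,1]*si;b=-d[...,0]*si+d[...,1]*co
for r in range(384):
    m=(W[r,:,2]>e[2]-9)&(W[r,:,2]<e[2]+25)&(abs(b[r])<36)&(abs(a[r])<50)
    if m.sum()>12: i=np.where(m)[0];print(r,m.sum(),i.min(),i.max(),a[r,i].min().round(1),a[r,i].max().round(1),'b',np.median(b[r,i]).round(1),'z',np.median(W[r,i,2]).round(1))
for n in 'CD':
    p=pocket([407.37,-189.92,-.1125],n)
    d=W[...,:2]-p[:2];a=d[...,0]*co+d[...,1]*si;b=-d[...,0]*si+d[...,1]*co
    m=(W[...,2]>47)&(W[...,2]<66)&(abs(b)<32)&(abs(a)<50)
    print(n,np.round([(a[r][m[r]].min(),a[r][m[r]].max()) for r in np.where(m.sum(1)>20)[0]],1).tolist())
cv2.imwrite('pics/s10.png',cv2.resize(f['pixels'][120:210,210:330,::-1],None,fx=6.6,fy=6.6,interpolation=cv2.INTER_CUBIC))
```

```text
38.95 [ 524.3521296  -275.77221276   54.68289038] [-3.14062783e+00  3.64081115e-04 -1.12006424e-01] 26.99035994099026 [ 0.02543184  0.2585184  -2.19597911]
148 13 260 282 -41.8 36.7 b -21.9 z 75.1
149 17 259 282 -42.9 38.7 b -13.1 z 75.3
150 17 259 282 -43.8 37.2 b -0.9 z 75.8
151 18 258 282 -44.4 39.7 b 3.9 z 74.9
152 21 258 282 -44.0 39.7 b 11.7 z 74.9
153 24 258 282 -43.5 39.4 b 14.3 z 72.2
154 25 258 282 -43.7 39.9 b 13.0 z 69.0
155 25 258 282 -43.7 39.8 b 14.5 z 64.5
156 25 258 282 -43.7 39.9 b 13.9 z 60.6
157 24 258 281 -43.4 39.2 b 13.1 z 55.0
158 20 261 281 -44.5 28.9 b 11.6 z 51.2
C [[-40.7, 42.1], [-39.9, 44.2], [-40.5, 42.4], [-40.5, 41.6], [-40.5, 43.7], [-40.4, 42.9], [-40.5, 42.4], [-39.5, 43.4]]
D [[-20.5, 42.7], [-27.6, 41.8], [-29.1, 44.0], [-29.3, 41.2], [-30.4, 43.5], [-31.6, 42.7], [-39.6, 43.1]]
```

View pics/s10.png

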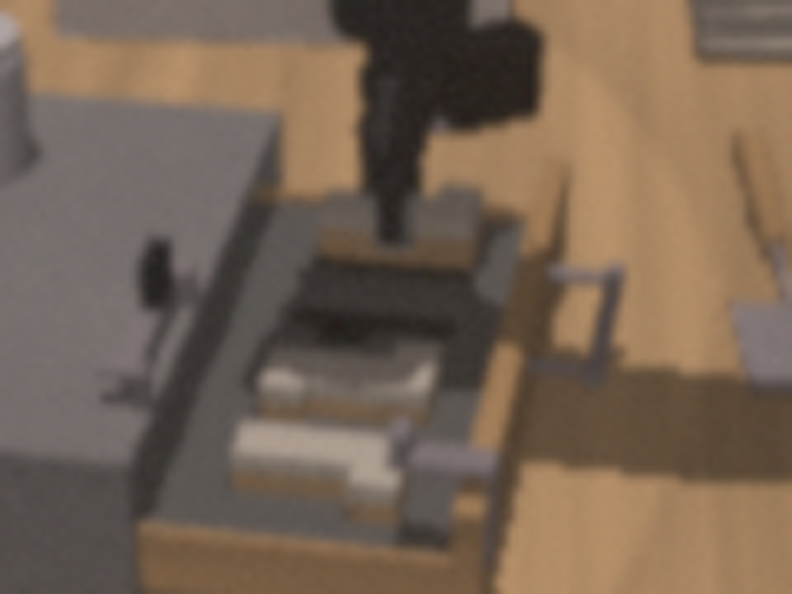

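The drawer has crept in again while A dragged on the rim. I'll back A away so the top camera can see the cutouts cleanly.

Call:
{"name": "carry_out", "arguments": {"linear": [[0,0,-0.5],[0,0,-0.7],[0,0,-0.6],[0,-0.6,0],[0,-0.9,0],[0,-0.9,0],[0,-0.9,0],[0,-0.9,0],[0,-0.9,0],[0,-0.9,0]], "turn": [[0,0,0],[0,0,0],[0,0,0],[0,0,0],[0,0,0],[0,0,0],[0,0,0],[0,0,0],[0,0,0],[0,0,0]]}}

```text
time: 39.95
ee_pos: [551.2, -36.0, 127.0]
ee_rot: [-3.141, 0.0, -0.112]
force: [1.0, -0.7, -2.1]
width: 27.0
grip_force: 60.1
```

Call:
{"name": "carry_out", "arguments": {"linear": [[0,-1,0],[0,-1,0],[0,0,0],[0,0,0]], "turn": [[0,0,0],[0,0,0],[0,0,0],[0,0,0]]}}

```text
time: 40.35
ee_pos: [560.1, 42.9, 126.9]
ee_rot: [-3.141, 0.0, -0.11]
force: [-0.3, -0.5, -1.8]
width: 26.8
grip_force: 60.1
```

Run:
```python
from h import *
s=bot.get_state();print(s['time'],s['ee_pos'],s['ee_rot'],s['width'],s['force'])
t=snap('top')
for h0 in ([408,-189.8,-.111],[412,-190,-.112]): print(fitdrawer(t,h0,names='AB',thr=(20,60)))
f=snap('side');e=bot.get_state()['ee_pos']
W=cloud(f);co,si=np.cos(-.1125),np.sin(-.1125)
d=W[...,:2]-e[:2];a=d[...,0]*co+d[...,1]*si;b=-d[...,0]*si+d[...,1]*co
m=(W[...,2]>e[2]-9)&(W[...,2]<e[2]+25)&(abs(b)<36)&(abs(a)<50)
print(e,np.round([(a[r][m[r]].min(),a[r][m[r]].max(),W[r][m[r],2].mean()) for r in np.where(m.sum(1)>16)[0]],1).tolist())
```

```text
40.35 [560.12323058  42.93844906 126.91152392] [-3.14131793e+00  3.24170043e-04 -1.09977308e-01] 26.75638836650441 [-0.34828074 -0.5480629  -1.78403339]
(array([ 4.11305860e+02, -1.90431972e+02, -1.12378240e-01]), np.float64(3.0093006147836743), np.float64(1282.775))
(array([ 4.11211493e+02, -1.90573646e+02, -1.11063723e-01]), np.float64(3.007951802517127), np.float64(1301.25))
[560.08747876  41.56277002 127.12624545] [[-44.1, 39.3, 146.5], [-44.1, 38.5, 146.4], [-43.7, 39.1, 146.1], [-44.3, 39.0, 146.4], [-43.8, 37.1, 145.6], [-43.4, 37.1, 145.0], [-44.3, 38.7, 144.3], [-43.9, 38.0, 140.9], [-43.5, 39.4, 137.6], [-43.8, 38.5, 134.7], [-43.7, 38.9, 130.8], [-43.8, 38.4, 127.2], [-44.3, 26.5, 123.3]]
```

Drawer reading is 411.2. With A centred on the TCP, A must go 2.3 mm further in than before. Returning.

Call:
{"name": "carry_out", "arguments": {"linear": [[0.06,0.5,0],[0,0.9,0],[0,0.9,0],[0,0.9,0],[0,0.9,0],[0,0.9,0],[0,0.9,0],[0,0.9,0],[0,0.8,0],[0,0.4,0]], "turn": [[0,0,0],[0,0,0],[0,0,0],[0,0,0],[0,0,0],[0,0,0],[0,0,0],[0,0,0],[0,0,0],[0,0,0]]}}

```text
time: 41.45
ee_pos: [525.6, -279.5, 127.0]
ee_rot: [-3.141, -0.0, -0.116]
force: [-0.3, -0.3, -2.1]
width: 26.5
grip_force: 60.1
```

Call:
{"name": "carry_out", "arguments": {"linear": [[0,0,0.4],[0,0,0.5],[0,0,0.4],[0,0,0.3],[0,0,0.2],[0,0,0],[0,0,0],[0,0,0]], "turn": [[0,0,0],[0,0,0],[0,0,0],[0,0,0],[0,0,0],[0,0,0],[0,0,0],[0,0,0]]}}

```text
time: 42.25
ee_pos: [527.8, -276.3, 56.2]
ee_rot: [-3.141, -0.002, -0.112]
force: [-0.5, 0.4, -2.2]
width: 26.5
grip_force: 60.2
```

Call:
{"name": "carry_out", "arguments": {"linear": [[-0.015,-0.01,0.05],[0,0,0.05],[0,0,0],[0,0,0],[0,0,0]], "turn": [[0,0,0],[0,0,0],[0,0,0],[0,0,0],[0,0,0]]}}

```text
time: 42.75
ee_pos: [526.6, -275.6, 51.3]
ee_rot: [-3.141, -0.001, -0.112]
force: [0.1, -1.1, -1.1]
width: 26.7
grip_force: 60.2
```

Call:
{"name": "carry_out", "arguments": {"linear": [[0,0,0.05],[0,0,0.05],[0,0,0.05],[0,0,0]], "turn": [[0,0,0],[0,0,0],[0,0,0],[0,0,0]]}}

```text
time: 43.15
ee_pos: [526.3, -275.5, 44.7]
ee_rot: [-3.141, 0.0, -0.112]
force: [-0.2, 1.1, -1.9]
width: 26.8
grip_force: 60.2
```

In the cutout now. Continuing down.

Call:
{"name": "carry_out", "arguments": {"linear": [[0,0,0.05],[0,0,0.04],[0,0,0],[0,0,0]], "turn": [[0,0,0],[0,0,0],[0,0,0],[0,0,0]]}}

```text
time: 43.55
ee_pos: [526.6, -275.6, 41.6]
ee_rot: [-3.141, -0.001, -0.112]
force: [-0.3, -0.1, -1.2]
width: 26.7
grip_force: 60.2
```

Call:
{"name": "carry_out", "arguments": {"linear": [[0,0,0],[0,0,0],[0,0,0],[0,0,0],[0,0,-0.3],[0,0,-0.8],[0,0,-1],[0,0,-0.8]], "turn": [[0,0,0],[0,0,0],[0,0,0],[0,0,0],[0,0,0],[0,0,0],[0,0,0],[0,0,0]], "jaw": 0.5}}

```text
time: 44.35
ee_pos: [526.9, -276.1, 161.0]
ee_rot: [3.141, -0.003, -0.112]
force: [0.5, 0.2, -0.0]
width: 42.8
grip_force: 0.0
```

```bash
cat > chk.py <<'E'
from h import *
def chk(h):
    f=snap('side');W=cloud(f)
    for n in 'ACD':
        p=pocket(h,n);co,si=np.cos(h[2]),np.sin(h[2])
        d=W[...,:2]-p[:2];a=d[...,0]*co+d[...,1]*si;b=-d[...,0]*si+d[...,1]*co
        m=(W[...,2]>47)&(W[...,2]<70)&(abs(b)<32)&(abs(a)<52)
        print(n,np.round([(a[r][m[r]].min(),a[r][m[r]].max()) for r in np.where(m.sum(1)>20)[0]],1).tolist())
        t=m&(abs(b)<10)
        print('  z',[(W[...,2][t&(a>lo)&(a<lo+20)].mean().round(1),int((t&(a>lo)&(a<lo+20)).sum())) for lo in(-40,-20,0,20)])
E
python3 - <<'E'
from chk import *
s=bot.get_state();print(s['time'],s['ee_pos'],s['ee_rot'],s['width'],s['force'],s['joints'].round(2))
chk([411.25,-190.5,-.1118])
E
```

```text
44.35 [ 526.86394687 -276.07630528  161.01518919] [ 3.14117111e+00 -3.02690245e-03 -1.11520810e-01] 42.76807073222145 [ 0.4693999   0.19868305 -0.02120455] [-0.22  0.37  0.09  0.   -1.29  1.68]
A [[-41.1, 37.0], [-44.2, 38.9], [-43.4, 38.5], [-43.6, 37.3], [-43.2, 37.0], [-43.7, 33.8], [-42.5, 30.1]]
  z [(np.float64(60.7), 14), (np.float64(60.4), 18), (np.float64(58.8), 17), (np.float64(60.5), 17)]
C [[-44.3, 38.2], [-43.9, 40.2], [-43.9, 38.0], [-44.5, 37.4], [-44.9, 38.8], [-44.0, 39.6], [-43.8, 39.2], [-43.8, 38.6]]
  z [(np.float64(60.6), 19), (np.float64(59.7), 24), (np.float64(60.6), 18), (np.float64(60.8), 18)]
D [[-24.1, 39.9], [-31.2, 37.7], [-33.0, 40.2], [-33.5, 38.5], [-33.3, 39.3], [-35.3, 39.6], [-43.4, 39.4]]
  z [(np.float64(60.4), 14), (np.float64(60.4), 23), (np.float64(59.9), 25), (np.float64(59.4), 24)]
```

All three tops read about 60 mm and level, so they are home. I'll press C gently to be sure, since it met some resistance going in.

Call:
{"name": "carry_out", "arguments": {"linear": [[0,-0.7,0],[0,-0.9,0],[0,-0.9,0],[0,-0.8,0],[0,-0.38,0],[0,0,0.6],[0,0,0.9],[0,0,0.6],[0,0,0.3],[0,0,0]], "turn": [[0,0,0],[0,0,0],[0,0,0],[0,0,0],[0,0,0],[0,0,0],[0,0,0],[0,0,0],[0,0,0],[0,0,0]], "jaw": 1, "squeeze": 30}}

```text
time: 45.4
ee_pos: [542.7, -129.7, 61.3]
ee_rot: [-3.141, 0.001, -0.112]
force: [-0.3, -0.6, 1.0]
width: -0.3
grip_force: 0.0
```

Call:
{"name": "carry_out", "arguments": {"linear": [[0,0,0.03],[0,0,0.03],[0,0,0.03],[0,0,0]], "turn": [[0,0,0],[0,0,0],[0,0,0],[0,0,0]]}}

```text
time: 45.8
ee_pos: [543.7, -129.4, 59.1]
ee_rot: [-3.141, -0.003, -0.112]
force: [-0.2, 0.2, 4.4]
width: 0.2
grip_force: 1.7
```

C is home (contact at exactly 59 mm). Now going in front of the handle to push the drawer shut.

Call:
{"name": "carry_out", "arguments": {"linear": [[0,0,-0.5],[0,0,-1],[0,0,-1],[-0.78,0.38,0],[-0.78,0.38,0],[-0.78,0.38,0],[-0.78,0.38,0],[-0.75,0.36,0],[0,0,0.5],[0,0,0.8]], "turn": [[0,0,0],[0,0,0],[0,0,0],[0,0,0],[0,0,0],[0,0,0],[0,0,0],[0,0,0],[0,0,0],[0,0,0]]}}

```text
time: 46.8
ee_pos: [381.8, -187.5, 107.6]
ee_rot: [-3.141, -0.007, -0.112]
force: [1.6, -0.3, -0.4]
width: 0.0
grip_force: 0.0
```

Call:
{"name": "carry_out", "arguments": {"linear": [[0,0,0.8],[0,0,0.6],[0,0,0.2],[0,0,0],[0,0,0]], "turn": [[0,0,0],[0,0,0],[0,0,0],[0,0,0],[0,0,0]]}}

```text
time: 47.3
ee_pos: [381.7, -187.0, 43.1]
ee_rot: [-3.141, -0.002, -0.111]
force: [0.4, 0.3, 0.1]
width: 0.2
grip_force: 0.0
```

Call:
{"name": "carry_out", "arguments": {"linear": [[0.15,0,0],[0.2,0,0],[0.35,0,0],[0.4,0,0],[0.4,0,0],[0.4,0,0],[0.4,0,0],[0.4,0,0],[0.4,0,0],[0.3,0,0]], "turn": [[0,0,0],[0,0,0],[0,0,0],[0,0,0],[0,0,0],[0,0,0],[0,0,0],[0,0,0],[0,0,0],[0,0,0]]}}

```text
time: 48.3
ee_pos: [517.0, -202.1, 42.3]
ee_rot: [-3.141, -0.0, -0.112]
force: [-2.4, 1.8, 1.7]
width: -0.0
grip_force: 1.4
```

Call:
{"name": "carry_out", "arguments": {"linear": [[0.2,0,0],[0.2,0,0],[0.1,0,0],[0.1,0,0],[0.05,0,0],[0,0,0]], "turn": [[0,0,0],[0,0,0],[0,0,0],[0,0,0],[0,0,0],[0,0,0]]}}

```text
time: 48.9
ee_pos: [542.1, -204.9, 42.1]
ee_rot: [-3.141, -0.001, -0.112]
force: [-0.3, 0.0, -0.4]
width: 0.0
grip_force: 0.0
```

Call:
{"name": "carry_out", "arguments": {"linear": [[0.06,0,0],[0.06,0,0],[0.06,0,0],[0,0,0]], "turn": [[0,0,0],[0,0,0],[0,0,0],[0,0,0]]}}

```text
time: 49.3
ee_pos: [545.2, -205.3, 41.6]
ee_rot: [-3.141, 0.007, -0.112]
force: [-11.2, 2.8, 7.8]
width: -0.0
grip_force: 6.0
```

Call:
{"name": "carry_out", "arguments": {"linear": [[0.04,0,0],[0.03,0,0],[0,0,0]], "turn": [[0,0,0],[0,0,0],[0,0,0]]}}

```text
time: 49.6
ee_pos: [545.3, -205.4, 41.4]
ee_rot: [-3.14, 0.012, -0.113]
force: [-18.7, 3.8, 12.4]
width: 0.1
grip_force: 9.5
```

Call:
{"name": "carry_out", "arguments": {"linear": [[-0.1,0,0],[-0.4,0,0],[-0.5,0,-0.5],[0,0,-1],[0,0,-1],[0,0,-1],[0,0,-0.6],[0,0,0],[0,0,0]], "turn": [[0,0,0],[0,0,0],[0,0,0],[0,0,0],[0,0,0],[0,0,0],[0,0,0],[0,0,0],[0,0,0]], "jaw": 0.4}}

```text
time: 50.5
ee_pos: [512.4, -201.4, 206.4]
ee_rot: [-3.14, -0.003, -0.112]
force: [0.2, 0.1, -0.9]
width: 51.0
grip_force: 0.0
```

Run:
```python
from h import *
s=bot.get_state();print(s['time'],s['ee_pos'],s['ee_rot'],s['width'],s['joints'].round(2))
def blk(f,z0,z1):
    W=cloud(f);g=f['pixels'].max(2)
    m=(g<45)&(W[...,2]>z0)&(W[...,2]<z1)&(abs(W[...,0]-637)<25)&(abs(W[...,1]+105)<75)
    return W[m],np.argwhere(m)
for n in('top','side'):
    f=snap(n);w,px=blk(f,104,145)
    print(n,len(w), w.mean(0).round(1) if len(w) else '', px.min(0) if len(w) else '', px.max(0) if len(w) else '')
    # handle by depth
    W=cloud(f);m=(W[...,2]>45)&(W[...,2]<66)&(W[...,0]>520)&(W[...,0]<580)&(W[...,1]<-140)&(W[...,1]>-280)
    print(' handle',m.sum(),np.median(W[m],0).round(1) if m.any() else '')
```

```text
50.5 [ 512.43379455 -201.41506289  206.42886977] [-3.14031505e+00 -2.75092685e-03 -1.11774736e-01] 51.005736742280874 [-0.09  0.26  0.06 -0.   -1.36  1.55]
top 0   
 handle 0 
side 9 [ 631.6 -100.6  126.1] [160 233] [164 234]
 handle 80 [ 562.7 -203.4   60.1]
```

The drawer is firmly shut (19 N with no further travel). Now the lock bar.

Call:
{"name": "carry_out", "arguments": {"linear": [[0.5,-0.43,0],[0.6,-0.5,0],[0.6,-0.5,0],[0.6,-0.5,0],[0.52,-0.5,0],[0,0,0.6],[0,0,0.8],[0,0,0.5],[0,0,0.24],[0,0,0]], "turn": [[0,0,0],[0,0,0],[0,0,0],[0,0,0],[0,0,0],[0,0,0],[0,0,0],[0,0,0],[0,0,0],[0,0,0]]}}

```text
time: 51.6
ee_pos: [633.7, -117.5, 118.4]
ee_rot: [-3.141, 0.004, -0.112]
force: [0.2, -0.5, -0.1]
width: 51.3
grip_force: 0.0
```

Call:
{"name": "carry_out", "arguments": {"linear": [[0,0,0],[0,0,0],[0,0,0],[0,0,0],[0,0,0],[0,0,0]], "turn": [[0,0,0],[0,0,0],[0,0,0],[0,0,0],[0,0,0],[0,0,0]], "jaw": 1}}

```text
time: 52.2
ee_pos: [636.1, -113.6, 122.5]
ee_rot: [-3.135, -0.004, -0.11]
force: [-0.3, 13.2, 3.8]
width: 25.0
grip_force: 31.2
```

Call:
{"name": "carry_out", "arguments": {"linear": [[0,-0.1,0],[0,-0.15,0],[0,-0.15,0],[0,-0.15,0],[0,-0.15,0],[0,-0.15,0],[0,-0.12,0],[0,-0.08,0],[0,0,0]], "turn": [[0,0,0],[0,0,0],[0,0,0],[0,0,0],[0,0,0],[0,0,0],[0,0,0],[0,0,0],[0,0,0]]}}

```text
time: 53.1
ee_pos: [640.3, -75.7, 122.5]
ee_rot: [-3.141, -0.003, -0.111]
force: [-2.0, 0.3, 6.5]
width: 24.9
grip_force: 31.7
```

Call:
{"name": "carry_out", "arguments": {"linear": [[0,-0.05,0],[0,-0.05,0],[0,0,0]], "turn": [[0,0,0],[0,0,0],[0,0,0]]}}

```text
time: 53.4
ee_pos: [640.5, -73.4, 122.5]
ee_rot: [3.139, -0.003, -0.112]
force: [-1.1, -4.2, 5.8]
width: 24.8
grip_force: 31.6
```

Call:
{"name": "carry_out", "arguments": {"linear": [[0,-0.05,0],[0,-0.05,0],[0,0,0]], "turn": [[0,0,0],[0,0,0],[0,0,0]]}}

```text
time: 53.7
ee_pos: [640.5, -73.1, 122.6]
ee_rot: [3.134, -0.002, -0.113]
force: [-0.3, -14.9, 4.3]
width: 24.5
grip_force: 31.5
```

At the lock stop, about 40 mm of travel and −15 N. Releasing, retreating and checking.

Call:
{"name": "carry_out", "arguments": {"linear": [[0,0.05,0],[0,0,0],[0,0,0],[0,0,0],[0,0,-0.4],[0,0,-0.8],[0,0,-1],[-0.9,0,0],[-0.9,0,0],[-0.9,0,0]], "turn": [[0,0,0],[0,0,0],[0,0,0],[0,0,0],[0,0,0],[0,0,0],[0,0,0],[0,0,0],[0,0,0],[0,0,0]], "jaw": 0.4}}

```text
time: 54.7
ee_pos: [531.8, -57.3, 208.5]
ee_rot: [-3.14, -0.001, -0.112]
force: [0.6, 0.4, 1.1]
width: 51.2
grip_force: 0.0
```

Call:
{"name": "carry_out", "arguments": {"linear": [[-0.9,0,0],[-0.9,0,0],[-0.9,0,0],[-0.9,0,0],[0,0,0],[0,0,0]], "turn": [[0,0,0],[0,0,0],[0,0,0],[0,0,0],[0,0,0],[0,0,0]]}}

```text
time: 55.3
ee_pos: [389.6, -41.4, 209.1]
ee_rot: [-3.14, -0.003, -0.111]
force: [0.4, -0.2, 1.1]
width: 51.3
grip_force: 0.0
```

Run:
```python
from h import *
s=bot.get_state();print(s['time'],s['ee_pos'],s['width'],s['force'])
f=snap('top')
# compare with the first picture, same spots: grip (281-ish) and handle
g=f['pixels'][130:190,235:370].astype(int).max(2)
blk=np.argwhere(g[:30,:60]<32);print('now black px (row,col) mean',blk.mean(0)+[130,235],len(blk))
print('grip->world',ray(f,blk.mean(0)[1]+235,blk.mean(0)[0]+130,130).round(1))
import cv2
o=cv2.imread('pics/top0.png')[:,:,::-1][130:190,235:370].astype(int)
b0=np.argwhere(o.max(2)[:30,:60]<32);print('start',b0.mean(0)+[130,235],len(b0))
print('diff handle region',abs(o-f['pixels'][130:190,235:370].astype(int))[30:].mean().round(2),'lock region',abs(o-f['pixels'][130:190,235:370].astype(int))[:30].mean().round(2))
```

```text
55.3 [389.63971683 -41.408714   209.12874251] 51.257621284416764 [ 0.39357124 -0.24704909  1.12360923]
now black px (row,col) mean [150.05128205 270.41025641] 39
grip->world [636.2 -75.2 130. ]
start [150.17073171 271.3902439 ] 41
diff handle region 2.59 lock region 2.76
```

```bash
python3 -c "
from bench import bot
print(bot.hand_in())"
```

```text
the job is handed in; nothing more can be done
None
```

Samples A, C and D (B was not on the table) are home in their cutouts, the drawer is pushed fully shut, the lock bar is back at its locked stop, and the job is handed in.

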